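Stand the serving boards in the plate rack beside the clay stove

ROBOT

A 7-joint arm with a two-finger parallel gripper is mounted at the origin on the work surface. World frame = base frame: x ahead of the robot, y to its left, z up, the work surface at z = 0. Lengths are in m, angles in rad, forces in N, time in s.
With the tool pointing down it reaches from about 0.4 to 0.85 m from the base axis. Payload 10.4 kg.
Tool frame: the origin (TCP) lies midway between the tips of the shut fingers; the grasp point (between the pads) lies 19 mm behind it (manip.pinch_z is the distance from the TCP to the grasp point, in m); y points along the fingers, x is the direction in which the jaws open and shut, and the axes are right-handed (so a half turn about y gives the same grasp; the last joint's range is limited). The gripper opens to 85 mm and grips with 20 to 120 N. Pads are 22 mm wide; open, the fingers measure 114 mm over their backs; the gripper's body (76 mm by 85 mm) begins 54 mm behind the grasp point. The pads swing forward as they close: fully open they stand 13 mm farther back than shut.
Start: joints at [1.128, 0.332, -0.065, 1.46, 0.022, 1.35, -0.088], TCP at [0.255, -0.571, 0.231] pointing down, gripper open.
Joint ranges: [-2.6, 2.6], [-0.5, 2.12], [-1.47, 1.34], [0.16, 2.42], [-1.27, 4.41], [0.06, 2.06], [-2.6, 2.6]. Speed limits (rad/s): [2.22, 2.22, 2.79, 2.79, 3.14, 3.14, 3.14].

INTERFACE

Orientations are given as a unit quaternion [x, y, z, w].
In Python, from workcell import manip gives the robot as it stands.
- The arm moves only by the shell command python3 -m pendant 'ROWS' [OPENING] [FORCE]. ROWS is a JSON object of lists of equal length, an entry for each row: "offset": the shift along the tool's x, y, z scaled (see below), a list of three; "turn": the turn, a rotation vector about the tool's x, y, z scaled (see below), a list of three. A call has 1 to 12 rows; each row is the pose to reach, as a shift and turn from the pose measured when the call began, along the tool's axes at that moment; what a row does not reach only later rows make up. The controller multiplies each number of a shift by 200 mm and each number of a turn by 45 degrees. A row lasts 1/8 s, in which the tool goes at most 62.5 mm and 10.7 degrees, less where a joint would pass 70% of its speed; a pose out of reach is approached as far as the arm can. A call with a number of a shift or a turn outside -1 to 1 is refused whole. A call with a gripper value outside its range is refused whole. OPENING is the opening in per cent of the stroke, from 0 (shut) to 100 (fully open), set as the call begins (- or left out, the last holds). The fingers move at their own pace and stop on an object; FORCE is the grip in N (left out, the last holds). Time passes only in rows, so rows that repeat a pose let the fingers close. It gives the time, the measured TCP pose, the force and the opening at its end, in the units of the state.
- manip.get_obs(): the state, without advancing time (a new reading comes with each control period).
- manip.camera(name): name is "scene" or "top" or "wrist"; returns (picture, depth): 384x512x3 uint8, red, green, blue; 384x512 float32, m along the optical axis (not along the pixel's ray), 0 where there is no reading.
- manip.camera_model(name): a dict with "intrinsics" (3x3 intrinsics, pixels), "R" (3x3) and "t" (3): a world point X has camera coordinates R X + t; the wrist camera has in their place "tool_from_camera" (4x4, takes a point from camera to tool coordinates, whose origin is the TCP and whose axes are the tool frame's). Camera axes: x right, y down, z forward; pixel columns grow to the right and rows downward; lengths in m; the calibration is good to about 2 mm. A picture is of the moment at which its call begins: read the wrist's pose just before it. camera_model takes no time and is no camera call.
- manip.hand_in(): hands the job in, once; it reports no verdict.
The state is a dict: "clock": time; "joint_pos": joint angles; "joint_velocities": joint speeds; "tau": joint torques, N m; "position": TCP position; "ee_rot": TCP orientation; "ft_force": force on the tool from outside, world axes, zero at the start; "torque": the same for the moment, N m; "grip_width": opening from 0.0 (shut) to 1.0 (fully open).
Only numpy, scipy, OpenCV 4.12 (cv2) and the standard library are available. Lean on these libraries where they do the work, as an engineer would, in place of code of your own. Each camera call takes 0.05 s, during which the arm holds its last target. There are 200 camera calls.

TASK

Clear the tiled hearth after cooking. First swing the firebox door shut, so that no board is brought out over the open fire; then stand every thin wooden serving board upright in the plate rack, one to a slot and resting on the rack's rails: the boards lie too flat to pick up, so slide each one forward until it overhangs the hearth's front edge and pinch it there. Leave the teapot, ladle, spoon, cup, bowl and jar where they are.

Things in the scene. Friction and masses are not known exactly. Their poses are not given: they have to be found in the camera images.
- hearth: Fixed hearth block: white tiled top, clay sides, 170 mm high, 360 deep, 1200 wide. Origin: on the top, at the front edge, 530 mm from its right end. x points inward (away from the robot), y left along the edge, z up. Before the edge (x below 0) is a free drop of 170 mm to the work surface; the face under the 30 mm slab is set back 12 mm. A lidded wok (300 wide, 120 high) is built in at x 190, y 490; a row of spice jars (75 high) at x 300 to 350 mm.
- door (a joint): Cast-iron firebox door in the hearth's front, 172 wide, 114 high, 12 mm thick, its top 33 mm below the hearth's top, hinged upright at its right edge. 0 = shut, face flush with the slab's edge; positive = open towards the robot (rad). No spring or latch: it stays where left, moves with 1 to 2 N. A handle 45 mm high stands 35 mm out just below mid-height, 18 mm from the free edge.
- door_hinge (a point): On the door's outer face, at the height of its top edge, over the hinge line. The outer face runs from here to door_corner.
- door_corner (a point): On the door's outer face: its upper free corner, 176 mm from door_hinge.
- rack: Fixed wooden plate rack, 128 x 150 mm. Origin: middle of its underside, on the hearth. 3 slots along its x, at y = -52, 0, 52 mm: a board stands on rails (tops at z 20, x +-30 mm) between round-topped 10 mm dowels, 14 mm apart clear, up to z 65. Side laths: inner faces at x +-56, tops at z 36 mm. A board's 100 mm edge goes along the slot, its 110 mm upright.
- board0_mid (a point): Centre of a thin wooden serving board, 110 (own x) x 100 (own y) x 8 (own z) mm, about 90 g, lying flat on the hearth, its own x roughly along the hearth's x. The three boards are alike; two or three of them are there.
- board1_mid (a point): Centre of a thin wooden serving board, 110 (own x) x 100 (own y) x 8 (own z) mm, about 90 g, lying flat on the hearth, its own x roughly along the hearth's x. The three boards are alike; two or three of them are there.
- board2_mid (a point): Centre of a thin wooden serving board, 110 (own x) x 100 (own y) x 8 (own z) mm, about 90 g, lying flat on the hearth, its own x roughly along the hearth's x. The three boards are alike; two or three of them are there.
- teapot: Bystander: blue ceramic teapot. 95 mm high, 132 mm round body, spout and handle along its y.
- ladle: Bystander: steel ladle. Bowl 80 mm wide at its origin, handle 250 mm along its x.
- bowl: Bystander: small white bowl. 90 mm wide, 45 mm high.
- cup: Bystander: clay cup. 68 mm wide, 60 mm high.
- jar: Bystander: glass jar. 70 mm wide, 85 mm high.
- spoon: Bystander: wooden spoon. 200 mm long, lying along its x.

How it is judged:
By the outcome, as a careful person would: the job done as asked, in the order asked, and still so for the second after the job is handed in, with the robot touching nothing.
Of board0, board1, board2 only 2 to 3 are there at a start; the rules pass over those that are not, and their reading is None.
At some moment in a run one of board0, board1, board2 may be knocked a few centimetres aside while the robot is not near it.
It also fails if it takes over 210 s, if anything falls off the work surface, if the arm or the gripper's body presses on something with over 40 N, if the wrist force passes 120 N, or if a joint passes its speed limit or range.

## Working session

There is one attempt and no reset: what is moved stays moved. The work goes in short steps, Python scripts to look and compute and a shell command to move; the robot and the scene stay as the last step left them, time stands still between calls to the robot, and variables do not carry over. Pictures are saved under pics/ and viewed, about 12 in all and at most 16, crops included, and the job is handed in when it is done.

```bash
ls; mkdir -p pics
cat > h.py <<'E'
import numpy as np, cv2
from scipy.spatial.transform import Rotation as Ro
from workcell import manip
def tool():
    o=manip.get_obs(); return np.array(o["position"]),Ro.from_quat(o["ee_rot"]).as_matrix()
def shot(name,fn=None):
    p,R=tool(); im,d=manip.camera(name); m=manip.camera_model(name); K=np.array(m["intrinsics"])
    if name=="wrist":
        T=np.array(m["tool_from_camera"]); Rc=R@T[:3,:3]; c=R@T[:3,3]+p   # world from cam
    else:
        Rc=np.array(m["R"]).T; c=-Rc@np.array(m["t"])
    if fn: cv2.imwrite("pics/"+fn,im[:,:,::-1])
    return im,d,K,Rc,c
def ray(s,u,v): return s[3]@np.linalg.inv(s[2])@np.array([u,v,1.0])
def onplane(s,u,v,z):
    r=ray(s,u,v); return s[4]+r*(z-s[4][2])/r[2]
def cloud(s):
    d=s[1]; v,u=np.indices(d.shape); P=np.stack([u,v,np.ones_like(u)],-1)@np.linalg.inv(s[2]).T*d[...,None]
    return P@s[3].T+s[4]
def proj(s,X):
    q=s[2]@(s[3].T@(np.array(X)-s[4])); return q[:2]/q[2]
E
python3 - <<'E'
from h import *
o=manip.get_obs();print(o); print(manip.pinch_z)
for n in("top","scene","wrist"):
    s=shot(n,n+"0.png"); np.savez("pics/%s0.npz"%n,*[np.array(x) for x in s]); print(n,s[4].round(3),s[3].round(2).tolist())
E
```

```text
pics
{'clock': 0.0, 'joint_pos': array([ 1.12836624,  0.33285385, -0.06470913,  1.46097233,  0.02161742,
        1.34990701, -0.08849487]), 'joint_velocities': array([-0.00020015,  0.00025232, -0.00158657,  0.00068993,  0.00017704,
        0.00054129, -0.00051782]), 'tau': array([ 1.19368547e-04, -6.25448728e+01,  4.89539013e-02, -3.91605306e+01,
        1.61279325e-02,  9.86455794e-03, -5.27639918e-05]), 'position': array([ 0.25458744, -0.57036917,  0.23051241]), 'ee_rot': array([-0.59296729,  0.38526783, -0.38438051,  0.59347293]), 'ft_force': array([-0.47539575, -0.03335495,  0.2597491 ]), 'torque': array([0.01905124, 0.02104353, 0.01388063]), 'grip_width': 0.9991485694358188}
0.0187
top [0.309 0.003 1.307] [[-0.0, -0.98, 0.19], [-1.0, 0.0, -0.01], [0.01, -0.19, -0.98]]
scene [1.081 0.884 0.977] [[-0.84, 0.33, -0.43], [0.54, 0.53, -0.66], [0.01, -0.78, -0.62]]
wrist [ 0.33  -0.536  0.375] [[0.41, -0.86, -0.29], [-0.91, -0.39, -0.13], [-0.0, 0.32, -0.95]]
```

View pics/top0.png

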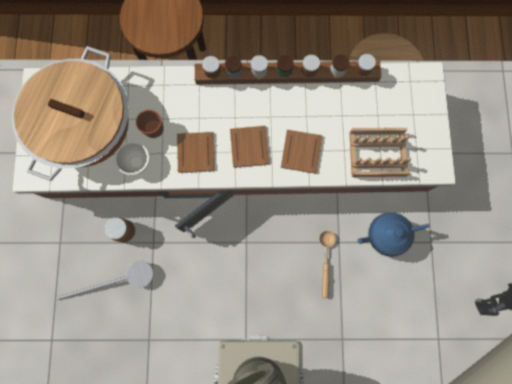

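View pics/scene0.png

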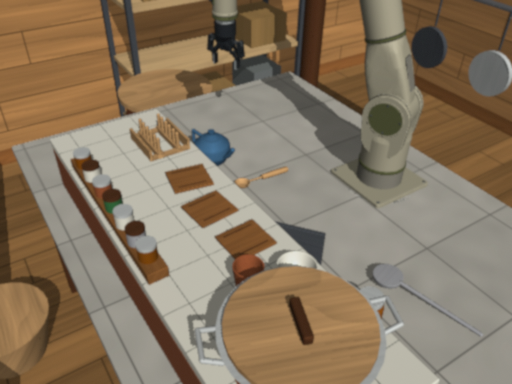

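Run:
```python
from h import *
p,R=tool(); print(p,R.round(2))
s=[np.load("pics/top0.npz")[k] for k in np.load("pics/top0.npz").files]
P=cloud(s)
z=P[...,2]
print(np.histogram(z[s[1]>0],bins=np.arange(-.05,.5,.01)))
```

```text
[ 0.25462005 -0.57047978  0.23071003] [[ 0.41 -0.    0.91]
 [-0.91  0.    0.41]
 [-0.   -1.   -0.  ]]
(array([    0,     0,     0,    23, 55965, 43238,  2579,  1017,   364,
         422,   418,   414,   786,   955,   556,   143,   114,   153,
         295,   249,   350, 20955, 16052,  1778,  1892,  1287,   529,
         450,   566,  1359,  1541,  8473,   192,   327,   118,   126,
         104,    67,    74,   149,    31,    54,    42,     4,     0,
           0,     0,     0,     0,     0,     0,     0,     0,     0]), array([-5.0000000e-02, -4.0000000e-02, -3.0000000e-02, -2.0000000e-02,
       -1.0000000e-02,  6.9388939e-18,  1.0000000e-02,  2.0000000e-02,
        3.0000000e-02,  4.0000000e-02,  5.0000000e-02,  6.0000000e-02,
        7.0000000e-02,  8.0000000e-02,  9.0000000e-02,  1.0000000e-01,
        1.1000000e-01,  1.2000000e-01,  1.3000000e-01,  1.4000000e-01,
        1.5000000e-01,  1.6000000e-01,  1.7000000e-01,  1.8000000e-01,
        1.9000000e-01,  2.0000000e-01,  2.1000000e-01,  2.2000000e-01,
        2.3000000e-01,  2.4000000e-01,  2.5000000e-01,  2.6000000e-01,
        2.7000000e-01,  2.8000000e-01,  2.9000000e-01,  3.0000000e-01,
        3.1000000e-01,  3.2000000e-01,  3.3000000e-01,  3.4000000e-01,
        3.5000000e-01,  3.6000000e-01,  3.7000000e-01,  3.8000000e-01,
        3.9000000e-01,  4.0000000e-01,  4.1000000e-01,  4.2000000e-01,
        4.3000000e-01,  4.4000000e-01,  4.5000000e-01,  4.6000000e-01,
        4.7000000e-01,  4.8000000e-01,  4.9000000e-01]))
```

Run:
```python
from h import *
L=lambda n:[np.load("pics/%s0.npz"%n)[k] for k in np.load("pics/%s0.npz"%n).files]
def boards(s,box,name):
    hsv=cv2.cvtColor(s[0],cv2.COLOR_RGB2HSV); m=cv2.inRange(hsv,(3,90,50),(18,255,200))
    P=cloud(s); out=[]
    m2=np.zeros_like(m); x0,y0,x1,y1=box; m2[y0:y1,x0:x1]=m[y0:y1,x0:x1]
    m2=cv2.morphologyEx(m2,cv2.MORPH_CLOSE,np.ones((5,5)))
    for c in cv2.findContours(m2,cv2.RETR_EXTERNAL,cv2.CHAIN_APPROX_NONE)[0]:
        if cv2.contourArea(c)<300: continue
        w=np.array([onplane(s,u,v,.178)[:2] for u,v in c[:,0]])
        r=cv2.minAreaRect((w*1000).astype(np.float32)); 
        k=np.zeros_like(m);cv2.drawContours(k,[c],-1,255,-1); k=cv2.erode(k,np.ones((5,5)))
        z=P[...,2][(k>0)&(s[1]>0)]
        print(name,cv2.boundingRect(c),[np.round(a,1).tolist() if not np.isscalar(a) else round(a,1) for a in r],"depth z",np.median(z).round(4))
st,ss=L("top"),L("scene")
boards(st,(170,110,330,185),"top"); boards(ss,(160,155,280,262),"scene")
# hearth front edge from top: depth jump in columns
P=cloud(st); 
pts=[]
for u in list(range(50,165,6))+list(range(245,425,5)):
    col=P[120:215,u]; ok=np.where(col[:,2]>.15)[0]
    v=120+ok.max(); pts.append(onplane(st,u,v+.5,.17)[:2])
pts=np.array(pts); f=np.polyfit(pts[:,1],pts[:,0],1); res=pts[:,0]-np.polyval(f,pts[:,1]); g=abs(res)<.006
f=np.polyfit(pts[g,1],pts[g,0],1); print("edge x = %.4f*y + %.4f"%tuple(f),g.sum(),len(pts), "right/left px rays",onplane(st,454,184,.17),onplane(st,14,191,.17))
tile=P[...,2][(s:=st[0].min(2)>170)&(P[...,2]>.14)&(P[...,2]<.2)]; print("top z",np.median(tile))
print("scene tile z",np.median(cloud(ss)[...,2][(ss[0].min(2)>170)&(abs(cloud(ss)[...,2]-.17)<.03)]))
# crops
a=cv2.resize(st[0][100:250,160:430],None,fx=2.9,fy=2.9,interpolation=cv2.INTER_CUBIC); cv2.imwrite("pics/crop_top.png",a[:,:,::-1])
m=(P[...,2]>.1)&(P[...,2]<.16)&(st[0].max(2)<90); m[:, :165]=0; m[:,245:]=0; m[:185]=0
v,u=np.where(m); Q=P[m]; print("door",len(Q),np.percentile(Q[:,2],[5,50,95]),Q[np.argmin(Q[:,0])],Q[np.argmax(Q[:,0])], Q[np.argmax(Q[:,1])])
```

```text
top (178, 133, 36, 39) [[633.3, 169.6], [107.2, 95.1], 2.0] depth z 0.1771
top (282, 131, 39, 42) [[634.8, -118.7], [95.6, 104.9], 80.0] depth z 0.1774
top (231, 127, 38, 40) [[649.2, 23.6], [106.2, 95.4], 5.6] depth z 0.1772
scene (216, 220, 60, 42) [[635.6, 185.8], [115.5, 129.5], 2.5] depth z 0.1808
scene (182, 191, 56, 36) [[649.5, 25.2], [108.9, 102.3], 5.1] depth z 0.1809
scene (166, 164, 47, 29) [[635.4, -117.5], [102.8, 107.1], 80.0] depth z 0.181
edge x = -0.0185*y + 0.5337 46 56 right/left px rays [ 0.54480016 -0.53331855  0.17      ] [0.52567048 0.65378371 0.17      ]
top z 0.16916717793497027
scene tile z 0.172778707836457
door 413 [0.11111812 0.13265551 0.13909203] [0.43026687 0.2194137  0.12683225] [0.5398364  0.07883825 0.11026605] [0.43202419 0.22048902 0.13632185]
```

View pics/crop_top.png

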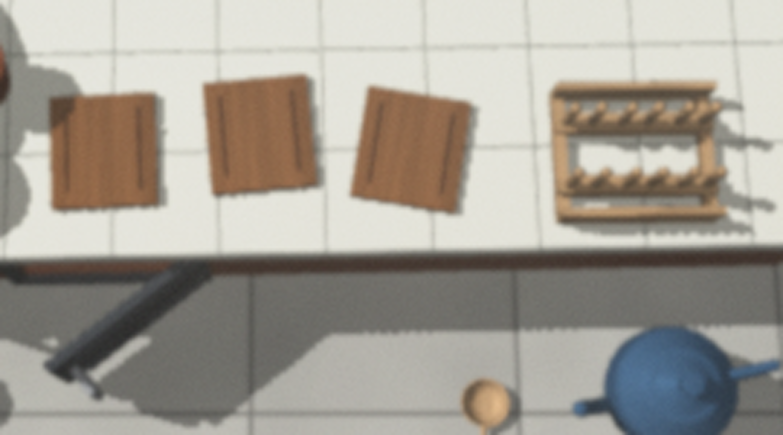

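```bash
cat >> h.py <<'E'
def rot(y,x):
    y=np.array(y,float);y/=np.linalg.norm(y);x=np.array(x,float);x-=y*(x@y);x/=np.linalg.norm(x)
    return np.stack([x,y,np.cross(x,y)],1)
def go(pos,y,x):
    "offset and turn (scaled units) from the present pose to the given pose"
    p,R=tool(); T=rot(y,x); off=R.T@(np.array(pos)-p)/.2; tr=np.degrees(Ro.from_matrix(R.T@T).as_rotvec())/45
    print("offset",off.round(3).tolist(),"turn",tr.round(3).tolist())
def st():
    o=manip.get_obs(); p,R=tool(); print("t%.1f"%o["clock"],"p",p.round(4),"x",R[:,0].round(2),"y",R[:,1].round(2),"q",o["joint_pos"].round(2),"F",o["ft_force"].round(1),"g",round(o["grip_width"],3))
E
python3 - <<'E'
from h import *
go((.42,-.25,.40),(0,0,-1),(1,-.4,0))
go((.38,.0,.38),(.5,0,-.8),(.8,0,.5))
# rack from top view: tops of dowels
L=lambda n:[np.load("pics/%s0.npz"%n)[k] for k in np.load("pics/%s0.npz"%n).files]
for n in("top","scene"):
    s=L(n);P=cloud(s);z=P[...,2]
    m=(P[...,0]>.5)&(P[...,0]<.8)&(P[...,1]<-.22)&(P[...,1]>-.5)&(z>.182)&(z<.26)
    Q=P[m]; r=cv2.minAreaRect((Q[:,:2]*1000).astype(np.float32)); print(n,len(Q),r,np.percentile(Q[:,2],[5,50,95]).round(3))
    lo=Q[(Q[:,2]<.212)]; print(cv2.minAreaRect((lo[:,:2]*1000).astype(np.float32)))
    hi=Q[Q[:,2]>.222]; print(len(hi),hi.mean(0),hi.min(0),hi.max(0))
E
```

```text
offset [-1.127, -0.845, 1.408] turn [-0.0, -0.981, -0.001]
offset [-2.35, -0.744, 1.735] turn [0.408, -1.426, -0.631]
top 1635 ((629.7992553710938, -328.6568603515625), (129.8281707763672, 151.74087524414062), 0.66761714220047) [0.183 0.194 0.232]
((630.0176391601562, -328.566162109375), (130.010009765625, 151.266357421875), 0.36803412437438965)
187 [ 0.62914038 -0.32725244  0.23108579] [ 0.59465939 -0.39602535  0.22201392] [ 0.66379928 -0.25948761  0.24023027]
scene 1307 ((628.4984741210938, -327.6800231933594), (131.25152587890625, 156.91363525390625), 0.0325179249048233) [0.184 0.202 0.234]
((628.4984741210938, -327.6800231933594), (131.25152587890625, 156.91363525390625), 0.0325179249048233)
216 [ 0.62987889 -0.32569591  0.23089739] [ 0.59180853 -0.40026945  0.22213518] [ 0.66381965 -0.25764585  0.24169921]
```

```bash
r='[-0.9,-0.7,0.9]'; python3 -m pendant '{"offset":[[-0.9,-0.7,0.9],[-0.9,-0.7,0.9],[-0.9,-0.7,0.9],[-0.9,-0.7,0.9],[-0.9,-0.7,0.9],[-0.9,-0.7,0.9],[-0.9,-0.7,0.9],[-0.9,-0.7,0.9]],"turn":[[0,-0.7,0],[0,-0.7,0],[0,-0.7,0],[0,-0.7,0],[0,-0.7,0],[0,-0.7,0],[0,-0.7,0],[0,-0.7,0]]}' 0
python3 -c "
from h import *
st(); go((.38,.0,.38),(.5,0,-.8),(.8,0,.5))"
```

```text
clock: 1.15
position: [0.3449, -0.3338, 0.3699]
ee_rot: [-0.675, 0.211, -0.209, 0.676]
ft_force: [-1.1, -0.0, -0.2]
grip_width: -0.002
t1.1 p [ 0.3449 -0.3338  0.3699] x [ 0.82 -0.57 -0.  ] y [-0.  0. -1.] q [ 0.96 -0.01 -0.28  1.57 -0.    1.59  0.08] F [-1.1 -0.  -0.2] g -0.002
offset [-0.802, -0.047, 1.474] turn [0.213, -0.748, -0.692]
```

```bash
python3 -m pendant '{"offset":[[-0.5,0,0.9],[-0.5,0,0.9],[-0.5,0,0.9],[-0.5,0,0.9],[-0.5,0,0.9],[-0.5,0,0.9],[-0.5,0,0.9],[-0.5,0,0.9],[-0.5,0,0.9]],"turn":[[0.213,-0.75,-0.69],[0.213,-0.75,-0.69],[0.213,-0.75,-0.69],[0.213,-0.75,-0.69],[0.213,-0.75,-0.69],[0.213,-0.75,-0.69],[0.213,-0.75,-0.69],[0.213,-0.75,-0.69],[0.213,-0.75,-0.69]]}' 0
python3 -c "
from h import *
st(); go((.42,.12,.25),(.5,0,-.8),(.8,0,.5));go((.42,.125,.11),(.5,0,-.8),(.8,0,.5))"
```

```text
clock: 2.28
position: [0.4016, -0.1282, 0.3216]
ee_rot: [-0.681, -0.167, -0.171, 0.692]
ft_force: [-0.5, -0.8, -0.2]
grip_width: -0.003
t2.3 p [ 0.4016 -0.1282  0.3216] x [ 0.89 -0.01  0.46] y [ 0.46  0.01 -0.89] q [ 0.79 -0.5  -0.3   2.11 -0.42  1.11  0.6 ] F [-0.5 -0.8 -0.2] g -0.003
offset [-0.096, 0.377, 1.235] turn [-0.017, -0.012, -0.096]
offset [-0.421, 0.997, 1.249] turn [-0.017, -0.012, -0.096]
```

```bash
python3 -m pendant '{"offset":[[-0.1,0.3,1.0],[-0.1,0.3,1.0],[-0.1,0.3,1.0],[-0.1,0.3,1.0],[-0.1,0.3,1.0],[-0.1,0.3,1.0],[-0.1,0.3,1.0]],"turn":[[0,0,0],[0,0,0],[0,0,0],[0,0,0],[0,0,0],[0,0,0],[0,0,0]]}' 0
python3 -c "
from h import *
st(); go((.42,.125,.115),(.5,0,-.8),(.8,0,.5)); s=shot('wrist','w1.png');print(proj(s,(.45,.2,.137)))
P=cloud(s);m=(P[...,2]>.125)&(P[...,2]<.145)&(P[...,0]<.535)&(s[0].max(2)<110);Q=P[m];print(len(Q),Q[np.argmin(Q[:,0])],Q[np.argmax(Q[:,0])],Q[np.argmax(Q[:,1])],Q[np.argmin(Q[:,1])])"
```

```text
clock: 3.15
position: [0.4169, 0.0736, 0.2626]
ee_rot: [-0.681, -0.166, -0.17, 0.692]
ft_force: [-0.5, -0.4, 0.3]
grip_width: 0.005
t3.1 p [0.4169 0.0736 0.2626] x [ 0.89 -0.01  0.46] y [ 0.46  0.01 -0.89] q [-0.16 -0.5  -0.19  2.24  0.07  0.93 -0.38] F [-0.5 -0.4  0.3] g 0.005
offset [-0.33, 0.665, 0.245] turn [-0.016, -0.013, -0.1]
[220.81480391  42.56483045]
3515 [0.427721   0.22312453 0.13575345] [0.53499133 0.10218619 0.13789839] [0.53170718 0.23601814 0.14362485] [0.53474937 0.06376204 0.14444491]
```

View pics/w1.png

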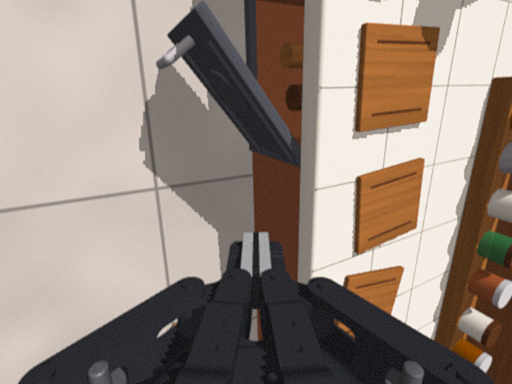

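```bash
python3 -m pendant '{"offset":[[-0.33,0.66,0.24],[-0.33,0.66,0.24],[-0.33,0.66,0.24],[-0.33,0.66,0.24],[-0.33,0.66,0.24],[-0.33,0.66,0.24]],"turn":[[0,0,0],[0,0,0],[0,0,0],[0,0,0],[0,0,0],[0,0,0]]}' 0
python3 -c "
from h import *
st(); go((.50,.185,.115),(.5,0,-.8),(.8,0,.5)); go((.515,.19,.115),(.5,0,-.8),(.8,0,.5));go((.53,.195,.115),(.5,0,-.8),(.8,0,.5))"
```

```text
clock: 3.95
position: [0.4202, 0.1223, 0.1168]
ee_rot: [-0.682, -0.165, -0.172, 0.692]
ft_force: [-0.4, -0.6, 0.0]
grip_width: -0.004
t4.0 p [0.4202 0.1223 0.1168] x [ 0.89 -0.01  0.46] y [ 0.46  0.01 -0.89] q [-0.09 -0.28 -0.44  2.42  0.21  0.56 -0.7 ] F [-0.4 -0.6  0. ] g -0.004
offset [0.345, 0.197, 0.315] turn [-0.014, -0.017, -0.098]
offset [0.411, 0.232, 0.341] turn [-0.014, -0.017, -0.098]
offset [0.477, 0.267, 0.366] turn [-0.014, -0.017, -0.098]
```

```bash
python3 -m pendant '{"offset":[[0.06,0.03,0.05],[0.12,0.07,0.11],[0.17,0.1,0.16],[0.23,0.13,0.21],[0.29,0.165,0.265],[0.345,0.197,0.315],[0.36,0.21,0.32],[0.37,0.21,0.325],[0.38,0.215,0.33],[0.38,0.215,0.33]],"turn":[[0,0,0],[0,0,0],[0,0,0],[0,0,0],[0,0,0],[0,0,0],[0,0,0],[0,0,0],[0,0,0],[0,0,0]]}' 0
python3 -c "
from h import *
st(); go((.515,.19,.115),(.5,0,-.8),(.8,0,.5));go((.53,.195,.115),(.5,0,-.8),(.8,0,.5))
s=shot('wrist');P=cloud(s);m=(P[...,2]>.125)&(P[...,2]<.14)&(P[...,0]<.545)&(s[0].max(2)<110);Q=P[m];print(len(Q),Q[np.argmax(Q[:,1])],Q[np.argmin(Q[:,0])])"
```

```text
clock: 5.2
position: [0.5079, 0.1877, 0.1152]
ee_rot: [-0.682, -0.165, -0.172, 0.692]
ft_force: [-0.3, -0.2, 0.2]
grip_width: 0.001
t5.2 p [0.5079 0.1877 0.1152] x [ 0.89 -0.01  0.46] y [ 0.46  0.01 -0.89] q [-0.05  0.02 -0.55  2.18  0.49  0.58 -0.97] F [-0.3 -0.2  0.2] g 0.001
offset [0.031, 0.018, 0.012] turn [-0.014, -0.017, -0.097]
offset [0.097, 0.053, 0.037] turn [-0.014, -0.017, -0.097]
7614 [0.54165672 0.31133131 0.12514956] [0.48093017 0.1951196  0.13819358]
```

Continue gently until the force rises.

```bash
python3 -m pendant '{"offset":[[0.02,0.01,0],[0.04,0.02,0.01],[0.055,0.03,0.01],[0.07,0.037,0.02],[0.08,0.044,0.02],[0.08,0.044,0.02]],"turn":[[0,0,0],[0,0,0],[0,0,0],[0,0,0],[0,0,0],[0,0,0]]}' 0
python3 -c "
from h import *
st();s=shot('top','top1.png');P=cloud(s);m=(P[...,2]>.1)&(P[...,2]<.16)&(s[0].max(2)<90);m[:,:150]=0;m[:,300:]=0;m[:185]=0;v,u=np.where(m);Q=P[m];print(len(Q),Q[np.argmin(Q[:,0])] if len(Q) else '')
s=shot('wrist','w2.png')"
```

```text
clock: 6.0
position: [0.5258, 0.1918, 0.1147]
ee_rot: [-0.682, -0.165, -0.172, 0.692]
ft_force: [-7.2, -0.7, 5.3]
grip_width: -0.004
t6.0 p [0.5258 0.1918 0.1147] x [ 0.89 -0.01  0.46] y [ 0.46  0.01 -0.89] q [-0.05  0.06 -0.54  2.14  0.52  0.59 -0.97] F [-7.2 -0.7  5.3] g -0.004
231 [ 0.05290563 -0.05333848  0.10009054]
```

View pics/w2.png

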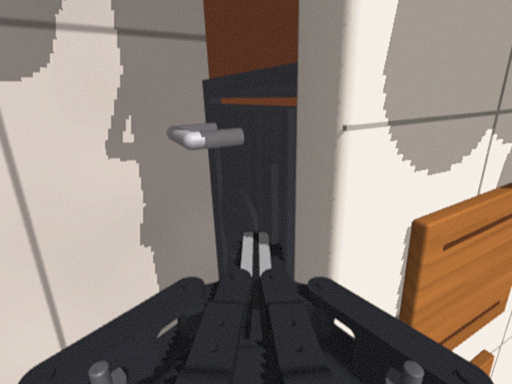

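```bash
python3 -m pendant '{"offset":[[-0.2,-0.1,0],[-0.4,-0.3,0],[-0.6,-0.7,0],[-0.6,-1,0],[-0.6,-1,0],[-0.6,-1,0],[-0.6,-1,0]],"turn":[[0,0,0],[0,0,0],[0,0,0],[0,0,0],[0,0,0],[0,0,0],[0,0,0]]}' 0
python3 -c "
from h import *
st(); go((.55,.05,.36),(0,0,-1),(0,1,0)); s=shot('top','top1.png')
P=cloud(s);m=(P[...,2]>.05)&(P[...,2]<.16)&(P[...,0]<.52)&(P[...,0]>.38)&(P[...,1]>0.03)&(P[...,1]<.3);Q=P[m];print(len(Q),Q.min(0) if len(Q) else '')"
```

```text
clock: 6.98
position: [0.3314, 0.1996, 0.2351]
ee_rot: [-0.683, -0.166, -0.169, 0.691]
ft_force: [0.9, 0.3, 0.8]
grip_width: -0.002
t7.0 p [0.3314 0.1996 0.2351] x [ 0.89 -0.01  0.46] y [ 0.46  0.01 -0.89] q [-0.75 -0.5  -0.2   2.3   0.32  1.05 -1.06] F [0.9 0.3 0.8] g -0.002
offset [1.264, -0.059, -0.738] turn [0.466, -1.965, 0.49]
37 [0.49754404 0.24272841 0.05131931]
```

```bash
python3 -m pendant '{"offset":[[0.2,-0.6,-0.1],[0.4,-0.6,-0.2],[0.5,-0.5,-0.3],[0.63,-0.4,-0.37],[0.63,-0.4,-0.37],[0.63,-0.4,-0.37],[0.63,-0.4,-0.37],[0.63,-0.4,-0.37]],"turn":[[0.23,-0.98,0.25],[0.23,-0.98,0.25],[0.23,-0.98,0.25],[0.23,-0.98,0.25],[0.23,-0.98,0.25],[0.23,-0.98,0.25],[0.23,-0.98,0.25],[0.23,-0.98,0.25]]}' 60
python3 -c "
from h import *
st(); go((.58,.02,.36),(0,0,-1),(0,1,0))"
```

```text
clock: 8.02
position: [0.4061, 0.1228, 0.3624]
ee_rot: [-0.646, -0.359, 0.179, 0.649]
ft_force: [0.8, 0.1, 0.7]
grip_width: 0.598
t8.0 p [0.4061 0.1228 0.3624] x [0.68 0.7  0.23] y [ 0.23  0.1  -0.97] q [-0.71 -0.39  0.22  1.9   0.11  1.36  0.28] F [0.8 0.1 0.7] g 0.598
offset [0.228, 0.162, -0.971] turn [0.233, -0.991, 0.24]
```

```bash
python3 -m pendant '{"offset":[[0.23,0.1,-0.97],[0.23,0.1,-0.97],[0.23,0.1,-0.97],[0.23,0.1,-0.97],[0.23,0.1,-0.97],[0.23,0.1,-0.97],[0.23,0.1,-0.97],[0.23,0.1,-0.97],[0.23,0.1,-0.97]],"turn":[[0.23,-0.98,0.24],[0.23,-0.98,0.24],[0.23,-0.98,0.24],[0.23,-0.98,0.24],[0.23,-0.98,0.24],[0.23,-0.98,0.24],[0.23,-0.98,0.24],[0.23,-0.98,0.24],[0.23,-0.98,0.24]]}' 60
python3 - <<'E'
from h import *
st(); go((.72,.024,.25),(0,0,-1),(0,1,0))
s=shot('wrist','w3.png');np.savez("pics/w3.npz",*[np.array(x) for x in s])
hsv=cv2.cvtColor(s[0],cv2.COLOR_RGB2HSV); m=cv2.inRange(hsv,(3,100,50),(18,255,230)); P=cloud(s)
n,lab,stt,_=cv2.connectedComponentsWithStats(cv2.morphologyEx(m,cv2.MORPH_CLOSE,np.ones((5,5))))
for i in range(1,n):
    if stt[i,4]>1500:
        c=max(cv2.findContours((lab==i).astype(np.uint8),0,1)[0],key=cv2.contourArea)
        w=np.array([onplane(s,*q,.178)[:2] for q in c[:,0]]); print(stt[i],cv2.minAreaRect((w*1000).astype(np.float32)),np.median(P[...,2][(lab==i)&(s[1]>0)]))
print("tiles",np.median(P[...,2][(s[0].min(2)>150)&(abs(P[...,2]-.17)<.02)]))
E
```

```text
clock: 9.15
position: [0.5769, 0.0191, 0.3726]
ee_rot: [0.503, 0.498, -0.497, -0.502]
ft_force: [-0.3, 0.2, 0.3]
grip_width: 0.601
t9.2 p [0.5769 0.0191 0.3726] x [0.01 1.   0.  ] y [ 0.  0. -1.] q [-0.66  0.21  0.67  1.38 -0.13  1.6   1.56] F [-0.3  0.2  0.3] g 0.601
offset [0.031, 0.615, -0.714] turn [0.003, -0.013, 0.002]
[ 470   25   42   49 1534] ((456.83734130859375, 276.6587829589844), (49.62126159667969, 43.02117156982422), 15.670157432556152) 0.04417916963797597
[   0  156   60  105 3886] ((641.5343017578125, -273.99774169921875), (76.64590454101562, 163.49948120117188), 73.1644058227539) 0.190816960178263
[ 111  163   82   88 6061] ((634.932373046875, -117.31668090820312), (99.96430969238281, 110.27730560302734), 80.33644104003906) 0.17927942927174612
[ 334  163   84   82 6112] ((633.4781494140625, 171.95059204101562), (110.2454605102539, 100.03807830810547), 2.9404423236846924) 0.17919539594630676
[ 218  175   83   83 5797] ((649.4954223632812, 25.548145294189453), (109.74931335449219, 98.94100952148438), 5.2731499671936035) 0.17921803549001233
[ 433  232   79   78 3864] ((740.4908447265625, 325.030029296875), (153.59991455078125, 103.10340881347656), 15.670151710510254) 0.21136949579849285
tiles 0.1712122421668617
```

View pics/w3.png

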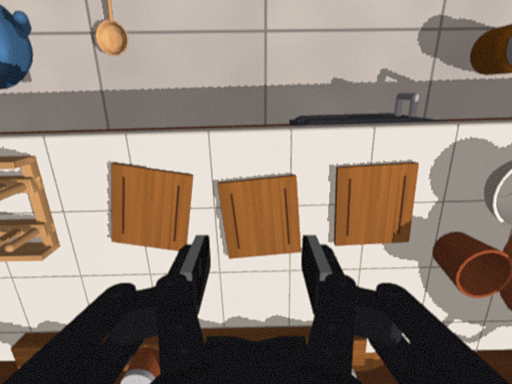

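```bash
python3 -m pendant '{"offset":[[0.04,0.1,-0.76],[0.04,0.1,-0.76],[0.04,0.3,-0.765],[0.04,0.6,-0.765],[0.04,0.9,-0.765],[0.04,0.94,-0.765],[0.04,0.94,-0.765],[0.04,0.94,-0.765]],"turn":[[0,0,0],[0,0,0],[0,0,0],[0,0,0],[0,0,0],[0,0,0],[0,0,0],[0,0,0]]}' 60
python3 - <<'E'
from h import *
st(); go((.73,.028,.168),(0,0,-1),(-.03,1,0))
E
```

```text
clock: 10.2
position: [0.7318, 0.0257, 0.1884]
ee_rot: [0.504, 0.5, -0.496, -0.501]
ft_force: [-0.1, 0.1, 0.2]
grip_width: 0.6
t10.2 p [0.7318 0.0257 0.1884] x [0.01 1.   0.  ] y [ 0.01  0.   -1.  ] q [-0.48  0.66  0.64  1.22 -0.38  1.38  1.69] F [-0.1  0.1  0.2] g 0.6
offset [0.011, 0.102, 0.01] turn [0.009, -0.051, 0.002]
```

```bash
python3 -m pendant '{"offset":[[0.01,0.03,0],[0.01,0.05,0],[0.01,0.065,0],[0.01,0.08,0],[0.01,0.08,0]],"turn":[[0,-0.05,0],[0,-0.05,0],[0,-0.05,0],[0,-0.05,0],[0,-0.05,0]]}' 60
python3 -c "
from h import *
st()"
python3 -m pendant '{"offset":[[0,0.01,0],[0,0.02,0],[0,0.02,0]],"turn":[[0,0,0],[0,0,0],[0,0,0]]}' 60
python3 - <<'E'
from h import *
st(); s=shot('wrist')
P=cloud(s);
E
```

```text
clock: 10.82
position: [0.7318, 0.0277, 0.172]
ee_rot: [0.494, 0.509, -0.506, -0.491]
ft_force: [0.7, -0.5, 0.7]
grip_width: 0.6
t10.8 p [0.7318 0.0277 0.172 ] x [-0.03  1.    0.  ] y [ 0.01  0.   -1.  ] q [-0.48  0.66  0.63  1.24 -0.38  1.35  1.72] F [ 0.7 -0.5  0.7] g 0.6
clock: 11.2
position: [0.7317, 0.0277, 0.1677]
ee_rot: [0.494, 0.509, -0.506, -0.491]
ft_force: [-0.6, 0.6, -0.2]
grip_width: 0.598
t11.2 p [0.7317 0.0277 0.1677] x [-0.03  1.    0.  ] y [ 0.01  0.   -1.  ] q [-0.48  0.67  0.63  1.24 -0.38  1.34  1.72] F [-0.6  0.6 -0.2] g 0.598
```

```bash
python3 -m pendant '{"offset":[[0,0.01,0],[0,0.015,0],[0,0.015,0]],"turn":[[0,0,0],[0,0,0],[0,0,0]]}' 60
python3 -m pendant '{"offset":[[0,0.005,0],[0,0.01,0],[0,0.01,0]],"turn":[[0,0,0],[0,0,0],[0,0,0]]}' 60
```

```text
clock: 11.62
position: [0.732, 0.0276, 0.1669]
ee_rot: [0.494, 0.51, -0.505, -0.491]
ft_force: [-5.8, 0.2, 12.7]
grip_width: 0.598
clock: 12.0
position: [0.7321, 0.0276, 0.167]
ee_rot: [0.494, 0.51, -0.505, -0.491]
ft_force: [-6.1, 1.1, 13.9]
grip_width: 0.598
```

```bash
python3 -m pendant '{"offset":[[0,-0.016,0],[0,-0.016,0.06],[0,-0.016,0.12],[0,-0.016,0.18],[0,-0.016,0.24],[0,-0.016,0.3],[0,-0.016,0.36],[0,-0.016,0.42],[0,-0.016,0.48],[0,-0.016,0.54],[0,-0.016,0.59],[0,-0.016,0.59]],"turn":[[0,0,0],[0,0,0],[0,0,0],[0,0,0],[0,0,0],[0,0,0],[0,0,0],[0,0,0],[0,0,0],[0,0,0],[0,0,0],[0,0,0]]}' 60
cat >> h.py <<'E'
def boards(s,z=.178):
    hsv=cv2.cvtColor(s[0],cv2.COLOR_RGB2HSV); m=cv2.inRange(hsv,(3,100,50),(18,255,230)); P=cloud(s)
    n,lab,stt,_=cv2.connectedComponentsWithStats(cv2.morphologyEx(m,cv2.MORPH_CLOSE,np.ones((5,5))))
    for i in range(1,n):
        if stt[i,4]>600:
            c=max(cv2.findContours((lab==i).astype(np.uint8),0,1)[0],key=cv2.contourArea)
            w=np.array([onplane(s,*q,z)[:2] for q in c[:,0]]); r=cv2.minAreaRect((w*1000).astype(np.float32))
            if 85<max(r[1])<130: print(stt[i],np.round(r[0],1),np.round(r[1],1),round(r[2],1),"z",np.median(P[...,2][(lab==i)&(s[1]>0)]).round(4))
E
python3 - <<'E'
from h import *
st(); s=shot('wrist','w4.png'); boards(s)
E
```

```text
clock: 13.5
position: [0.6133, 0.0242, 0.1691]
ee_rot: [0.494, 0.51, -0.505, -0.491]
ft_force: [0.4, -0.3, -0.1]
grip_width: 0.595
t13.5 p [0.6133 0.0242 0.1691] x [-0.03  1.    0.  ] y [ 0.01  0.   -1.  ] q [-0.64  0.39  0.67  1.61 -0.26  1.22  1.69] F [ 0.4 -0.3 -0.1] g 0.595
[  143     0   244   233 50279] [546.9  26.6] [106.  100.1] 1.7 z 0.1794
[    0   190   100   168 13626] [639.5 -92.5] [ 54.3 117.6] 75.2 z 0.1793
[  417   201    95   163 12188] [636.9 146. ] [125.6  52.6] 18.2 z 0.1793
```

View pics/w4.png

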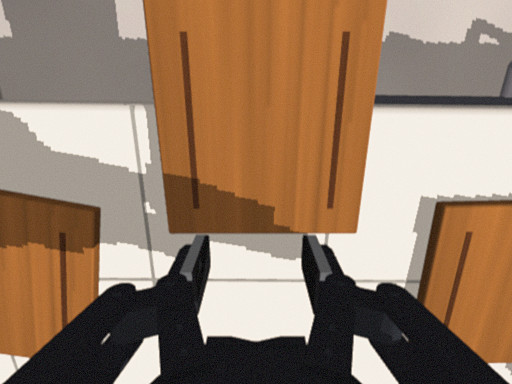

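```bash
cat > fk.py <<'E'
from h import *
from scipy.optimize import least_squares
lo=np.array([-2.6,-.5,-1.47,.16,-1.27,.06,-2.6]);hi=np.array([2.6,2.12,1.34,2.42,4.41,2.06,2.6])
def fk(q,L):
    R=Ro.identity(); p=np.array([0,0,L[0]]); pts=[p]
    for i in range(7):
        R=R*Ro.from_rotvec([0,0,-q[i]] if i%2==0 else [0,q[i],0])
        if i in(1,3,6): p=p+R.apply([L[4+i//2] if i<6 else 0,0,L[{1:1,3:2,6:3}[i]]]); pts.append(p)
    M=R.as_matrix() # columns; tool y = M z
    return p,np.stack([-M[:,0],M[:,2],M[:,1]],1),pts
E
python3 - <<'E'
from fk import *
D=[([1.12836624,0.33285385,-0.06470913,1.46097233,0.02161742,1.34990701,-0.08849487],[0.25458744,-0.57036917,0.23051241]),
([.96,-.01,-.28,1.57,0,1.59,.08],[.3449,-.3338,.3699]),([.79,-.5,-.3,2.11,-.42,1.11,.6],[.4016,-.1282,.3216]),([-.16,-.5,-.19,2.24,.07,.93,-.38],[.4169,.0736,.2626]),
([-.09,-.28,-.44,2.42,.21,.56,-.7],[.4202,.1223,.1168]),([-.05,.02,-.55,2.18,.49,.58,-.97],[.5079,.1877,.1152]),([-.75,-.5,-.2,2.3,.32,1.05,-1.06],[.3314,.1996,.2351]),
([-.71,-.39,.22,1.9,.11,1.36,.28],[.4061,.1228,.3624]),([-.66,.21,.67,1.38,-.13,1.6,1.56],[.5769,.0191,.3726]),([-.64,.39,.67,1.61,-.26,1.22,1.69],[.6133,.0242,.1691])]
f=lambda L:np.concatenate([fk(q,L)[0]-p for q,p in D])
r=least_squares(f,[.35,.4,.4,.25,0,0]); print(r.x.round(4),abs(r.fun).max())
o=manip.get_obs(); p,R,_=fk(o["joint_pos"],r.x); print(p,o["position"]);print(R.round(2),tool()[1].round(2))
np.save("L.npy",r.x)
E
```

```text
[ 0.3817  0.4869  0.5011  0.4192 -0.0048  0.0889] 0.04578438235486598
[0.58898521 0.05030595 0.1635711 ] [0.61371502 0.02432067 0.16910524]
[[-0.03  0.01 -1.  ]
 [ 1.    0.   -0.03]
 [ 0.   -1.   -0.01]] [[-0.03  0.01 -1.  ]
 [ 1.    0.   -0.03]
 [ 0.   -1.   -0.01]]
```

```bash
python3 - <<'E'
s=open('fk.py').read().split("def fk")[0]+'''
def fk(q,L):
    L=np.asarray(L).reshape(5,3); R=Ro.identity(); p=L[0]*[0,0,1]; pts=[p]; k=1
    for i in range(7):
        R=R*Ro.from_rotvec([0,0,-q[i]] if i%2==0 else [0,q[i],0])
        if i in(1,3,5,6): p=p+R.apply(L[k]); pts.append(p); k+=1
    M=R.as_matrix()
    return p,np.stack([-M[:,0],M[:,2],M[:,1]],1),pts
def ik(pos,T,q0,L,w=.02):
    def f(q):
        p,R,_=fk(q,L); return np.concatenate([(p-pos)*10,3*Ro.from_matrix(R.T@T).as_rotvec(),w*(q-q0)])
    r=least_squares(f,np.clip(q0,lo+.02,hi-.02),bounds=(lo+.01,hi-.01)); return r.x,np.abs(r.fun[:3]).max()/10,np.abs(r.fun[3:6]).max()/3
'''
open('fk.py','w').write(s)
E
cat > t.py <<'E'
from fk import *
D=[([1.12836624,0.33285385,-0.06470913,1.46097233,0.02161742,1.34990701,-0.08849487],[0.25458744,-0.57036917,0.23051241]),
([.96,-.01,-.28,1.57,0,1.59,.08],[.3449,-.3338,.3699]),([.79,-.5,-.3,2.11,-.42,1.11,.6],[.4016,-.1282,.3216]),([-.16,-.5,-.19,2.24,.07,.93,-.38],[.4169,.0736,.2626]),
([-.09,-.28,-.44,2.42,.21,.56,-.7],[.4202,.1223,.1168]),([-.05,.02,-.55,2.18,.49,.58,-.97],[.5079,.1877,.1152]),([-.75,-.5,-.2,2.3,.32,1.05,-1.06],[.3314,.1996,.2351]),
([-.71,-.39,.22,1.9,.11,1.36,.28],[.4061,.1228,.3624]),([-.66,.21,.67,1.38,-.13,1.6,1.56],[.5769,.0191,.3726]),([-.64,.39,.67,1.61,-.26,1.22,1.69],[.6133,.0242,.1691]),([-.48,.66,.64,1.22,-.38,1.38,1.69],[.7318,.0257,.1884])]
L0=np.zeros((5,3));L0[:,2]=[.35,.4,.4,.1,.2]
r=least_squares(lambda L:np.concatenate([np.concatenate([fk(q,L)[0]-p for q,p in D]),1e-4*(L-L0.ravel())]),L0.ravel()); L=r.x
print(L.reshape(5,3).round(3),np.abs(r.fun[:33]).max()); np.save("L.npy",L)
rng=np.random.default_rng(0)
for nm,x in(("Gdown",(0,0,-1)),("Gup",(0,0,1))):
    sol=[]
    for _ in range(60):
        q,ep,er=ik(np.array([.50,.025,.174]),rot((1,0,0),x),rng.uniform(lo,hi),L,.001)
        if ep<.003 and er<.02: sol.append(q)
    print(nm,len(sol))
    for q in sol[:12]: print(q.round(2),"elbow",fk(q,L)[2][1].round(2),"wrist",fk(q,L)[2][2].round(2))
E
python3 t.py
```

```text
[[ 0.     0.     0.261]
 [-0.002 -0.021  0.453]
 [ 0.004 -0.026  0.493]
 [ 0.002  0.001  0.122]
 [-0.001 -0.     0.223]] 0.003500247602479273
Gdown 0
Gup 0
```

```bash
cat > t2.py <<'E'
from fk import *
L=np.load("L.npy"); rng=np.random.default_rng(0)
def best(pos,T,n=25):
    b=None
    for _ in range(n):
        q,ep,er=ik(np.array(pos),T,rng.uniform(lo,hi),L,.001)
        if b is None or ep+er*.3<b[1]+b[2]*.3: b=(q,ep,er)
        if ep<.002 and er<.01: break
    return b
if __name__=="__main__":
  for y in(.025,.172,-.118):
    for psi in(-75,-60,-45,-30,-15,0,15,30,45,60,75):
      for s in(-1,1):
        a=np.radians(psi); b=best((.50,y,.174),rot((np.cos(a),np.sin(a),0),(0,0,s)),10)
        print(y,psi,s,b[0].round(2),"err",b[1].round(3),b[2].round(3),"OK" if b[1]<.003 and b[2]<.015 else "")
E
time python3 t2.py | grep OK
```

```text
0.025 -75 -1 [-0.44  0.77 -0.42  1.87  1.26  2.05  0.4 ] err 0.0 0.0 OK
0.025 -75 1 [-1.11  0.77  0.37  1.9   0.94  1.65 -2.59] err 0.0 0.0 OK
0.025 -60 -1 [-1.87  1.3   1.16  2.14  0.42  0.94  0.95] err 0.0 0.0 OK
0.025 -60 1 [-1.55  0.85  0.75  2.13  0.92  1.29 -2.59] err 0.0 0.0 OK
0.025 -45 -1 [-1.53  0.68  0.61  2.33  1.24  1.28  0.32] err 0.0 0.0 OK
0.025 -45 1 [-1.94  1.13  1.06  2.34  0.83  0.8  -2.59] err 0.0 0.0 OK
0.025 45 -1 [ 0.17  0.58  0.4   2.4   4.4   1.72 -0.25] err 0.0 0.0 OK
0.025 45 1 [ 2.01  1.8  -1.45  2.34  0.41  0.46  1.4 ] err 0.0 0.0 OK
0.025 60 -1 [ 1.83  1.66 -1.46  2.13  0.09  0.74 -1.51] err 0.0 0.0 OK
0.025 60 1 [ 1.81  1.54 -1.4   2.13 -0.12  0.74  1.82] err 0.0 0.0 OK
0.025 75 -1 [ 0.67  0.69 -0.14  1.96 -1.26  1.64 -0.49] err 0.0 0.0 OK
0.025 75 1 [ 1.47  1.13 -1.1   1.93 -0.6   1.13  2.2 ] err 0.0 0.0 OK
0.172 -75 -1 [-1.28  0.92  0.44  1.62  0.79  1.79  0.7 ] err 0.0 0.0 OK
0.172 -75 1 [-1.16  0.89  0.26  1.61  0.87  1.87 -2.51] err 0.0 0.0 OK
0.172 -60 -1 [-1.97  1.57  1.33  1.86  0.03  1.16  1.32] err 0.0 0.0 OK
0.172 -60 1 [-1.48  0.86  0.54  1
[... 884 characters left out ...]
 err 0.0 0.0 OK
-0.118 -60 1 [-1.8   1.61  1.25  2.34  0.11  0.51 -1.98] err 0.0 0.0 OK
-0.118 30 -1 [ 1.92  0.97 -1.09  2.31 -1.26  0.8  -0.39] err 0.0 0.0 OK
-0.118 30 1 [ 2.11  1.33 -1.29  2.3  -0.75  0.51  2.39] err 0.0 0.0 OK
-0.118 45 -1 [ 1.44  0.72 -0.63  2.11 -1.26  1.27 -0.49] err 0.0 0.0 OK
-0.118 45 1 [ 1.61  0.83 -0.82  2.11 -1.13  1.15  2.59] err 0.0 0.0 OK
-0.118 60 -1 [ 0.93  0.71 -0.13  1.92 -1.26  1.65 -0.52] err 0.0 0.0 OK
-0.118 60 1 [ 1.08  0.73 -0.3   1.91 -1.19  1.57  2.59] err 0.0 0.0 OK
-0.118 75 -1 [ 1.34  0.98 -0.76  1.68 -0.75  1.52 -0.85] err 0.0 0.0 OK
-0.118 75 1 [ 1.69  1.6  -1.46  1.67  0.01  1.33  1.68] err 0.0 0.0 OK
real	1m3.863s
user	1m4.138s
sys	0m0.104s
```

```bash
cat > t3.py <<'E'
from fk import *
from scipy.spatial.transform import Slerp
L=np.load("L.npy")
def track(q,way,N=16,verb=True):
    "way: list of (pos,R); local IK from q; prints per way point"
    p,R,_=fk(q,L); worst=0
    for pos,T in way:
        sl=Slerp([0,1],Ro.from_matrix([R,T])); dq=0
        for t in np.linspace(0,1,N+1)[1:]:
            pp=p+(np.array(pos)-p)*t; q2,ep,er=ik(pp,sl(t).as_matrix(),q,L,.01); dq=max(dq,abs(q2-q).max()); q=q2; worst=max(worst,ep,er*.2)
        if verb: print(np.round(pos,2),q.round(2),"err %.3f %.3f maxstep %.2f worst %.3f"%(ep,er,dq,worst), "ang %.0f"%np.degrees((Ro.from_matrix(R).inv()*Ro.from_matrix(T)).magnitude()))
        p,R=np.array(pos),T
    return q,worst
c=lambda d:(np.cos(np.radians(d)),np.sin(np.radians(d)))
G=lambda psi,pitch=0:rot((c(psi)[0]*c(pitch)[0],c(psi)[1]*c(pitch)[0],-c(pitch)[1]),(0,0,-1))
Pl=lambda psi:rot((abs(c(psi)[1]),0,-c(psi)[0]),(0,np.sign(psi),0))
if __name__=="__main__":
  q0=manip.get_obs()["joint_pos"]
  for psi in(-60,-50,-45,45,50,60,70):
    print("psi",psi); d=np.array([*c(psi),0]); g=np.array([.505,.025,.174])
    way=[((.55,.02,.40),rot((0,0,-1),(0,1,0))),((.45,-.1*np.sign(psi),.36),G(psi,45)),(g-.1*d+[0,0,.1],G(psi,0)),(g-.1*d,G(psi)),(g,G(psi)),(g+[-.05,0,.2],G(psi)),((.50,-.12,.42),G(psi,45)),((.58,-.33,.42),Pl(psi)),((.645,-.33,.36),Pl(psi)),((.645,-.33,.27),Pl(psi)),((.645,-.38,.27),Pl(psi)),((.645,-.276,.27),Pl(psi))]
    track(q0,way)
E
python3 t3.py
```

```text
psi -60
[0.55 0.02 0.4 ] [-0.74  0.14  0.72  1.39 -0.09  1.65  1.53] err 0.000 0.000 maxstep 0.03 worst 0.000 ang 2
[0.45 0.1  0.36] [-1.14 -0.08  0.26  1.86  0.75  1.66  1.17] err 0.000 0.000 maxstep 0.07 worst 0.000 ang 54
[0.45 0.11 0.27] [-1.25  0.47  0.22  2.03  1.08  1.81  0.61] err 0.000 0.000 maxstep 0.05 worst 0.000 ang 45
[0.45 0.11 0.17] [-1.23  0.68  0.19  2.01  1.02  1.71  0.45] err 0.000 0.000 maxstep 0.01 worst 0.000 ang 0
[0.5  0.02 0.17] [-1.12  0.66  0.27  2.1   1.16  1.57  0.43] err 0.000 0.000 maxstep 0.01 worst 0.000 ang 0
[0.46 0.02 0.37] [-1.23  0.15  0.28  2.17  1.25  1.85  0.79] err 0.000 0.000 maxstep 0.03 worst 0.000 ang 0
[ 0.5  -0.12  0.42] [-1.1  -0.34  0.58  1.89  0.97  1.57  1.53] err 0.000 0.000 maxstep 0.05 worst 0.000 ang 45
[ 0.58 -0.33  0.42] [-0.56 -0.49  0.94  2.24  2.61  0.07  2.59] err 0.033 0.224 maxstep 0.64 worst 0.045 ang 134
[ 0.64 -0.33  0.36] [-0.94 -0.49  1.3   2.16  2.68  0.07  2.59] err 0.023 0.165 maxstep 0.02 worst 0.045 ang 0
[ 0.64 -0.33  0.27] [-0.93 -0.49  1.33  2.23  2.71  0.07  2.59] err 0.028 0.149 maxstep 0.01 worst 0.045 a
[... 7524 characters left out ...]
 maxstep 0.05 worst 0.169 ang 0
[ 0.5  -0.12  0.42] [-0.67 -0.49  0.62  2.41  1.45  0.07  2.59] err 0.116 0.913 maxstep 0.04 worst 0.183 ang 45
[ 0.58 -0.33  0.42] [-0.52 -0.49  1.03  2.03 -0.5   0.4   2.59] err 0.005 0.052 maxstep 0.22 worst 0.183 ang 139
[ 0.64 -0.33  0.36] [-0.9  -0.49  1.33  2.02 -0.45  0.23  2.59] err 0.007 0.065 maxstep 0.02 worst 0.183 ang 0
[ 0.64 -0.33  0.27] [-0.9  -0.49  1.33  2.16 -0.43  0.07  2.59] err 0.027 0.104 maxstep 0.01 worst 0.183 ang 0
[ 0.64 -0.38  0.27] [-0.85 -0.49  1.33  2.14 -0.41  0.1   2.59] err 0.037 0.136 maxstep 0.00 worst 0.183 ang 0
[ 0.64 -0.28  0.27] [-0.95 -0.49  1.33  2.18 -0.45  0.07  2.59] err 0.018 0.113 maxstep 0.01 worst 0.183 ang 0
```

```bash
python3 -m pendant '{"offset":[[0,-0.05,-0.08],[0,-0.35,-0.05],[0,-0.65,0],[0,-0.95,0.1],[0,-0.95,0.1],[0,-0.95,0.1]],"turn":[[0,0,0],[0,0,0],[0,0,0],[0,0,0],[0,0,0],[0,0,0]]}' 50
cat > t4.py <<'E'
from t3 import *
def aim(pos,T):
    p,R=tool(); print("offset",(R.T@(np.array(pos)-p)/.2).round(3).tolist(),"turn",(np.degrees(Ro.from_matrix(R.T@T).as_rotvec())/45).round(3).tolist())
E
python3 - <<'E'
from t4 import *
st(); aim((.45,.10,.36),G(-50,45))
# place IK
rng=np.random.default_rng(1); qp=np.array([-1.09,.59,.19,2.24,1.31,1.55,.34]); sol=[]
for _ in range(60):
    q,ep,er=ik(np.array([.645,-.33,.40]),Pl(-50),rng.uniform(lo,hi),L,.003)
    if ep<.002 and er<.01: sol.append((abs(q-qp).max(),q))
sol.sort(key=lambda a:a[0])
for d,q in sol[:3]: print(round(d,2),q.round(2)); 
q=sol[0][1]; np.save("qplace.npy",q)
track(q,[((.645,-.33,.27),Pl(-50)),((.645,-.38,.27),Pl(-50)),((.645,-.38,.4),Pl(-50)),((.645,-.276,.4),Pl(-50)),((.645,-.276,.27),Pl(-50))])
E
```

```text
clock: 14.3
position: [0.5922, 0.0235, 0.3583]
ee_rot: [0.494, 0.51, -0.505, -0.491]
ft_force: [0.2, 0.6, -0.5]
grip_width: 0.5
t14.3 p [0.5922 0.0235 0.3583] x [-0.03  1.    0.  ] y [ 0.01  0.   -1.  ] q [-0.69  0.25  0.72  1.37 -0.17  1.57  1.62] F [ 0.2  0.6 -0.5] g 0.5
offset [0.404, -0.013, 0.699] turn [-0.324, -0.81, 0.961]
2.0 [ 0.79  0.05 -0.17  1.7  -0.69  0.76 -0.59]
2.0 [ 0.78  0.05 -0.16  1.7  -0.69  0.76 -0.59]
2.01 [ 0.71  0.05 -0.09  1.7  -0.7   0.76 -0.59]
[ 0.64 -0.33  0.27] [ 0.82  0.15 -0.21  1.87 -0.92  0.56 -0.29] err 0.000 0.000 maxstep 0.02 worst 0.000 ang 0
[ 0.64 -0.38  0.27] [ 0.86  0.21 -0.18  1.79 -0.92  0.62 -0.24] err 0.000 0.000 maxstep 0.01 worst 0.000 ang 0
[ 0.64 -0.38  0.4 ] [ 0.82  0.12 -0.13  1.62 -0.72  0.81 -0.52] err 0.000 0.000 maxstep 0.02 worst 0.000 ang 0
[ 0.64 -0.28  0.4 ] [ 0.74 -0.02 -0.21  1.77 -0.65  0.71 -0.68] err 0.000 0.000 maxstep 0.01 worst 0.000 ang 0
[ 0.64 -0.28  0.27] [ 0.75  0.08 -0.23  1.95 -0.9   0.49 -0.36] err 0.000 0.000 maxstep 0.03 worst 0.000 ang 0
```

```bash
python3 -m pendant '{"offset":[[0.4,0,0.7],[0.4,0,0.7],[0.4,0,0.7],[0.4,0,0.7],[0.4,0,0.7],[0.4,0,0.7],[0.4,0,0.7],[0.4,0,0.7]],"turn":[[-0.32,-0.8,0.96],[-0.32,-0.8,0.96],[-0.32,-0.8,0.96],[-0.32,-0.8,0.96],[-0.32,-0.8,0.96],[-0.32,-0.8,0.96],[-0.32,-0.8,0.96],[-0.32,-0.8,0.96]]}' 50
python3 - <<'E'
from t4 import *
d=np.array([*c(-50),0]); g=np.array([.515,.012,.174])
st(); aim(g-.1*d+[0,0,.08],G(-50))
E
```

```text
clock: 15.3
position: [0.4501, 0.0989, 0.357]
ee_rot: [-0.523, -0.476, 0.706, 0.036]
ft_force: [0.5, -0.7, 0.3]
grip_width: 0.502
t15.3 p [0.4501 0.0989 0.357 ] x [-0.45  0.55 -0.7 ] y [ 0.45 -0.54 -0.71] q [-1.2  -0.19  0.29  1.95  0.81  1.6   1.26] F [ 0.5 -0.7  0.3] g 0.502
offset [0.333, 0.395, 0.03] turn [-0.012, -0.005, 1.004]
```

```bash
python3 -m pendant '{"offset":[[0.33,0.39,0.03],[0.33,0.39,0.03],[0.33,0.39,0.03],[0.33,0.39,0.03],[0.33,0.39,0.03],[0.33,0.39,0.03],[0.33,0.39,0.03]],"turn":[[0,0,1],[0,0,1],[0,0,1],[0,0,1],[0,0,1],[0,0,1],[0,0,1]]}' 50
python3 - <<'E'
from t4 import *
d=np.array([*c(-50),0]); g=np.array([.515,.012,.174])
st(); s=shot('wrist','w5.png'); s2=shot('top'); boards(s2); aim(g-.08*d,G(-50)); aim(g,G(-50))
E
```

```text
clock: 16.18
position: [0.451, 0.0886, 0.256]
ee_rot: [0.666, 0.241, -0.666, 0.235]
ft_force: [-0.3, 0.6, 0.1]
grip_width: 0.498
t16.2 p [0.451  0.0886 0.256 ] x [-0.    0.01 -1.  ] y [ 0.63 -0.77 -0.01] q [-1.29  0.38  0.21  2.22  1.18  1.71  0.53] F [-0.3  0.6  0.1] g 0.498
[ 282  131   39   42 1257] [ 634.7 -119. ] [ 93.9 103.9] 80.2 z 0.1774
[ 178  133   36   39 1278] [632.8 170.2] [104.2  94.6] 3.4 z 0.1771
[ 230  165   38   39 1378] [543.6  25. ] [104.2  99.1] 0.0 z 0.1773
offset [0.409, 0.103, 0.001] turn [-0.015, -0.005, 0.009]
offset [0.407, 0.503, -0.004] turn [-0.015, -0.005, 0.009]
```

View pics/w5.png

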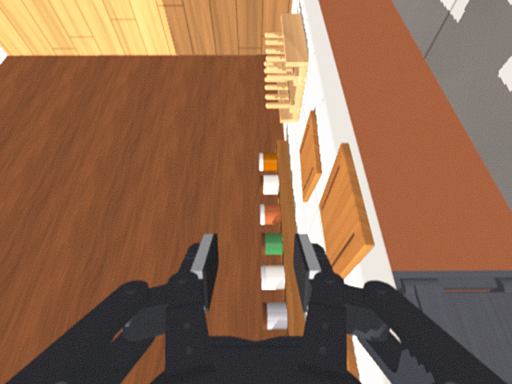

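```bash
python3 -m pendant '{"offset":[[0.2,0.02,0],[0.41,0.1,0],[0.41,0.1,0],[0.41,0.2,0],[0.41,0.3,0],[0.41,0.4,0],[0.41,0.45,0],[0.41,0.5,0],[0.41,0.5,0]],"turn":[[0,0,0],[0,0,0],[0,0,0],[0,0,0],[0,0,0],[0,0,0],[0,0,0],[0,0,0],[0,0,0]]}' 50
python3 - <<'E'
from t4 import *
g=np.array([.515,.012,.174])
st(); aim(g,G(-50)); s=shot('wrist','w6.png'); boards(shot('top'))
E
```

```text
clock: 17.4
position: [0.5142, 0.0116, 0.1738]
ee_rot: [0.667, 0.241, -0.665, 0.235]
ft_force: [-0.5, 0.0, 0.3]
grip_width: 0.5
t17.4 p [0.5142 0.0116 0.1738] x [-0.    0.01 -1.  ] y [ 0.63 -0.77 -0.01] q [-1.14  0.59  0.29  2.25  1.32  1.48  0.34] F [-0.5  0.   0.3] g 0.5
offset [-0.001, 0.001, -0.004] turn [-0.016, -0.006, 0.009]
[ 282  131   39   42 1258] [ 634.7 -119. ] [ 93.9 103.9] 80.2 z 0.1774
[ 178  133   36   39 1275] [632.8 170.3] [104.3  94.4] 3.6 z 0.1769
[ 230  165   38   38 1195] [545.   24.9] [ 99.  101.6] 90.0 z 0.1772
```

View pics/w6.png

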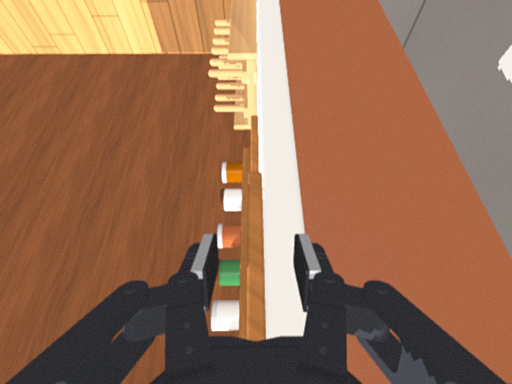

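```bash
python3 -m pendant '{"offset":[[0,0,0],[0,0,0],[0,0,0],[0,0,0],[0,0,0],[0,0,0]],"turn":[[0,0,0],[0,0,0],[0,0,0],[0,0,0],[0,0,0],[0,0,0]]}' 0 50
python3 -m pendant '{"offset":[[-0.05,0,0],[-0.15,-0.02,0],[-0.3,-0.05,0],[-0.5,-0.1,0],[-0.7,-0.15,0],[-0.9,-0.2,0],[-0.9,-0.2,0],[-0.9,-0.2,0]],"turn":[[0,0,0],[0,0,0],[0,0,0],[0,0,0],[0,0,0],[0,0,0],[0,0,0],[0,0,0]]}' 0
python3 - <<'E'
from t4 import *
st(); s=shot('wrist','w7.png'); s=shot('scene','s7.png'); boards(shot('top'))
q=manip.get_obs()["joint_pos"]; qp=np.load("qplace.npy")
for t in(.2,.4,.6,.8,1):
    p,R,_=fk(q+(qp-q)*t,L); print(t,p.round(3),"y",R[:,1].round(2),"x",R[:,0].round(2))
E
```

```text
clock: 18.25
position: [0.5142, 0.0128, 0.1738]
ee_rot: [0.666, 0.241, -0.665, 0.236]
ft_force: [-1.1, 3.2, 5.2]
grip_width: 0.085
clock: 19.25
position: [0.4887, 0.0418, 0.3534]
ee_rot: [0.666, 0.241, -0.665, 0.235]
ft_force: [-0.1, -0.5, -1.0]
grip_width: 0.091
t19.2 p [0.4887 0.0418 0.3534] x [-0.    0.01 -1.  ] y [ 0.63 -0.77 -0.01] q [-1.25  0.13  0.31  2.24  1.35  1.72  0.76] F [-0.1 -0.5 -1. ] g 0.091
[ 282  131   39   42 1259] [ 634.7 -119. ] [ 93.9 103.9] 80.2 z 0.1773
0.2 [ 0.452 -0.072  0.24 ] y [ 0.22 -0.86 -0.47] x [ 0.2   0.51 -0.84]
0.4 [ 0.431 -0.087  0.164] y [-0.07 -0.55 -0.83] x [ 0.72  0.55 -0.43]
0.6 [ 0.486 -0.082  0.162] y [ 0.01 -0.12 -0.99] x [1.   0.01 0.01]
0.8 [ 0.59  -0.152  0.246] y [ 0.38  0.12 -0.92] x [ 0.69 -0.7   0.19]
1 [ 0.645 -0.33   0.4  ] y [ 0.77  0.   -0.64] x [ 0. -1.  0.]
```

View pics/s7.png

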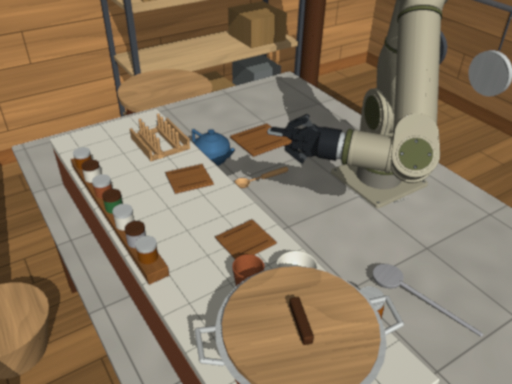

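```bash
cat >> t4.py <<'E'
RACK=np.array([.6295,-.3272]); RY=np.radians(.7)
def placing(Rg,pg,byaw,bc,slot,dz=0,dx=0,dy=0):
    "tool pose that stands the board (grasped at Rg,pg with board yaw/centre) in slot (rack y, m)"
    Rb=Ro.from_euler('z',byaw,degrees=True).as_matrix()
    cx,sx=np.cos(RY),np.sin(RY); ex=np.array([cx,sx,0]); ey=np.array([-sx,cx,0])
    Rp=np.stack([[0,0,-1],-ex,ey],1)      # board x down, y -> -rack x, normal -> +rack y
    cen=np.array([*RACK,0])+ey*(slot+dy)+ex*dx+[0,0,.245+dz]
    M=Rp@Rb.T; return cen+M@(np.array(pg)-np.array(bc)),M@Rg
E
cat > gB.py <<'E'
from t4 import *
Rg=Ro.from_quat([0.666,0.241,-0.665,0.236]).as_matrix(); pg=(.5142,.0120,.1738)
PB=lambda dz,slot=-.052,**k:placing(Rg,pg,1.5,(.545,.0262,.174),slot,dz,**k)
E
python3 - <<'E'
from gB import *
p,T=PB(.12); print(p,T.round(2)); q=manip.get_obs()["joint_pos"]
W=[((.43,-.05,.42),rot((.22,-.86,-.47),(.2,.51,-.84))),((.43,-.08,.43),rot((-.07,-.55,-.83),(.72,.55,-.43))),((.48,-.12,.43),rot((0,-.12,-.99),(1,0,0))),((.56,-.22,.43),rot((.38,.12,-.92),(.69,-.7,.19))),(p,T),PB(0)]
track(q,W,8); aim(*W[0])
E
```

```text
[ 0.64352561 -0.37923253  0.39616116] [[ 0.01  0.79  0.61]
 [-1.    0.    0.  ]
 [ 0.   -0.61  0.79]]
[ 0.43 -0.05  0.42] [-1.15 -0.13  0.41  1.94  1.    1.88  0.77] err 0.000 0.000 maxstep 0.05 worst 0.000 ang 44
[ 0.43 -0.08  0.43] [-1.   -0.11  0.61  1.64  0.59  1.87  0.44] err 0.000 0.000 maxstep 0.05 worst 0.000 ang 48
[ 0.48 -0.12  0.43] [-0.83 -0.07  0.85  1.48  0.18  1.7   0.05] err 0.000 0.000 maxstep 0.05 worst 0.000 ang 50
[ 0.56 -0.22  0.43] [-0.65 -0.04  1.09  1.51 -0.24  1.35 -0.3 ] err 0.000 0.000 maxstep 0.05 worst 0.000 ang 52
[ 0.64 -0.38  0.4 ] [-0.34  0.18  1.19  1.7  -1.05  0.91 -0.29] err 0.000 0.000 maxstep 0.12 worst 0.000 ang 52
[ 0.64 -0.38  0.28] [ 0.01  0.25  0.81  1.85 -1.26  0.77 -0.01] err 0.000 0.000 maxstep 0.14 worst 0.000 ang 0
offset [-0.336, 0.167, 0.518] turn [0.64, 0.534, -0.51]
```

```bash
python3 -m pendant '{"offset":[[-0.34,0.17,0.52],[-0.34,0.17,0.52],[-0.34,0.17,0.52],[-0.34,0.17,0.52],[-0.34,0.17,0.52],[-0.34,0.17,0.52]],"turn":[[0.16,0.13,-0.13],[0.32,0.27,-0.26],[0.48,0.4,-0.38],[0.64,0.53,-0.51],[0.64,0.53,-0.51],[0.64,0.53,-0.51]]}'
python3 - <<'E'
from gB import *
st(); aim((.43,-.08,.43),rot((-.07,-.55,-.83),(.72,.55,-.43)))
E
```

```text
clock: 20.15
position: [0.4298, -0.0507, 0.4202]
ee_rot: [0.763, 0.237, -0.589, -0.121]
ft_force: [-0.2, -0.3, -2.2]
grip_width: 0.088
t20.1 p [ 0.4298 -0.0507  0.4202] x [ 0.19  0.5  -0.84] y [ 0.22 -0.86 -0.46] q [-1.17 -0.14  0.43  1.95  1.01  1.88  0.77] F [-0.2 -0.3 -2.2] g 0.088
offset [-0.115, 0.103, -0.001] turn [0.629, 0.794, -0.379]
```

```bash
python3 -m pendant '{"offset":[[-0.06,0.05,0],[-0.11,0.1,0],[-0.11,0.1,0],[-0.11,0.1,0],[-0.11,0.1,0],[-0.11,0.1,0]],"turn":[[0.16,0.2,-0.1],[0.31,0.4,-0.19],[0.47,0.6,-0.28],[0.63,0.79,-0.38],[0.63,0.79,-0.38],[0.63,0.79,-0.38]]}'
python3 - <<'E'
from gB import *
st(); aim((.48,-.12,.43),rot((0,-.12,-.99),(1,0,0)))
E
```

```text
clock: 20.9
position: [0.4295, -0.0796, 0.4287]
ee_rot: [0.81, 0.148, -0.347, -0.449]
ft_force: [0.1, -0.3, -1.0]
grip_width: 0.082
t20.9 p [ 0.4295 -0.0796  0.4287] x [ 0.71  0.55 -0.43] y [-0.07 -0.55 -0.83] q [-1.03 -0.11  0.64  1.64  0.6   1.87  0.45] F [ 0.1 -0.3 -1. ] g 0.082
offset [0.066, 0.088, -0.304] turn [0.528, 0.942, -0.315]
```

```bash
python3 -m pendant '{"offset":[[0.03,0.04,-0.15],[0.07,0.09,-0.3],[0.07,0.09,-0.3],[0.07,0.09,-0.3],[0.07,0.09,-0.3],[0.07,0.09,-0.3]],"turn":[[0.13,0.23,-0.08],[0.26,0.46,-0.16],[0.4,0.7,-0.24],[0.53,0.94,-0.32],[0.53,0.94,-0.32],[0.53,0.94,-0.32]]}'
python3 - <<'E'
from gB import *
st(); aim((.56,-.22,.43),rot((.38,.12,-.92),(.69,-.7,.19)))
E
```

```text
clock: 21.65
position: [0.4789, -0.1197, 0.4279]
ee_rot: [0.748, 0.002, -0.002, -0.664]
ft_force: [0.0, 1.4, -1.1]
grip_width: 0.085
t21.6 p [ 0.4789 -0.1197  0.4279] x [ 1.  0. -0.] y [ 0.   -0.12 -0.99] q [-0.85 -0.08  0.87  1.49  0.18  1.7   0.05] F [ 0.   1.4 -1.1] g 0.085
offset [0.403, 0.049, -0.501] turn [0.48, 0.984, -0.358]
```

```bash
python3 -m pendant '{"offset":[[0.13,0.02,-0.17],[0.27,0.03,-0.33],[0.4,0.05,-0.5],[0.4,0.05,-0.5],[0.4,0.05,-0.5],[0.4,0.05,-0.5]],"turn":[[0.12,0.25,-0.09],[0.24,0.5,-0.18],[0.36,0.75,-0.27],[0.48,0.98,-0.36],[0.48,0.98,-0.36],[0.48,0.98,-0.36]]}'
python3 - <<'E'
from gB import *
st(); aim(*PB(.13))
E
```

```text
clock: 22.4
position: [0.5583, -0.2188, 0.4284]
ee_rot: [-0.553, 0.143, -0.364, 0.735]
ft_force: [-0.2, 0.5, -0.6]
grip_width: 0.082
t22.4 p [ 0.5583 -0.2188  0.4284] x [ 0.69 -0.69  0.19] y [ 0.38  0.12 -0.92] q [-0.72 -0.05  1.15  1.51 -0.23  1.35 -0.29] F [-0.2  0.5 -0.6] g 0.082
offset [0.831, 0.165, -0.346] turn [0.563, 0.944, -0.402]
```

```bash
python3 -m pendant '{"offset":[[0.2,0.04,-0.08],[0.4,0.08,-0.16],[0.6,0.12,-0.25],[0.83,0.165,-0.345],[0.83,0.165,-0.345],[0.83,0.165,-0.345],[0.83,0.165,-0.345],[0.83,0.165,-0.345]],"turn":[[0.14,0.24,-0.1],[0.28,0.47,-0.2],[0.42,0.7,-0.3],[0.56,0.94,-0.4],[0.56,0.94,-0.4],[0.56,0.94,-0.4],[0.56,0.94,-0.4],[0.56,0.94,-0.4]]}'
python3 - <<'E'
from gB import *
st(); aim(*PB(.13)); s=shot('wrist','w8.png'); np.savez("pics/w8.npz",*[np.array(x) for x in s])
for d in[(-.076,-.064,.206),(-.076,.064,.206)]:
    pass
P=cloud(s); m=(P[...,2]>.225)&(P[...,2]<.242)&(abs(P[...,0]-.63)<.06)&(P[...,1]<-.23)&(P[...,1]>-.42); n,lab,stt,cen=cv2.connectedComponentsWithStats(m.astype(np.uint8))
for i in range(1,n):
    if stt[i,4]>15: print(cen[i].round(0),stt[i,4],np.median(P[lab==i],0).round(4))
E
```

```text
clock: 23.4
position: [0.645, -0.3771, 0.4072]
ee_rot: [-0.234, 0.227, -0.664, 0.673]
ft_force: [-0.5, 0.4, -1.7]
grip_width: 0.088
t23.4 p [ 0.645  -0.3771  0.4072] x [ 0.01 -1.    0.  ] y [ 0.79  0.01 -0.62] q [-0.38  0.2   1.25  1.68 -1.07  0.95 -0.29] F [-0.5  0.4 -1.7] g 0.088
offset [0.01, -0.003, -0.009] turn [0.003, 0.011, -0.006]
```

View pics/w8.png

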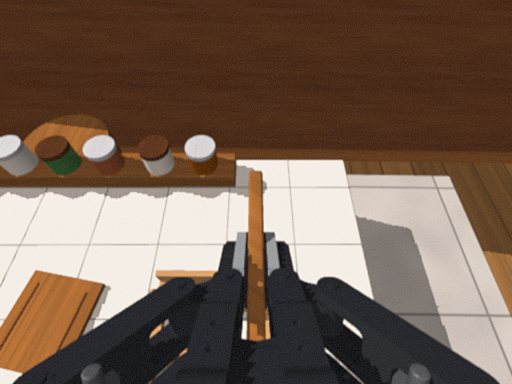

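Run:
```python
from t4 import *
for f in("w3","top0","scene0"):
    z=np.load("pics/%s.npz"%f); s=[z[k] for k in z.files]; P=cloud(s)
    h=P[...,2]
    m=(h>.178)&(h<.20)&(P[...,0]>.54)&(P[...,0]<.72)&(P[...,1]>-.45)&(P[...,1]<-.22); Q=P[m]
    print(f,"lath z .178-.2: y max pct",np.percentile(Q[:,1],[2,98,99.5]).round(4),"x",np.percentile(Q[:,0],[1,99]).round(4))
    m=(h>.224)&(h<.245)&(P[...,0]>.54)&(P[...,0]<.72)&(P[...,1]>-.45)&(P[...,1]<-.22)
    n,lab,stt,cen=cv2.connectedComponentsWithStats(m.astype(np.uint8))
    for i in range(1,n):
        if stt[i,4]>5: print("  ",cen[i].round(0),stt[i,4],P[lab==i].mean(0).round(4))
s=shot('top','top9.png'); boards(s); 
a=cv2.resize(s[0][80:230,280:440],None,fx=4,fy=4,interpolation=cv2.INTER_CUBIC); cv2.imwrite("pics/top9c.png",a[:,:,::-1])
```

```text
w3 lath z .178-.2: y max pct [-0.3073 -0.2506 -0.2502] x [0.5632 0.6879]
   [  1. 196.] 22 [ 0.5975 -0.258   0.2263]
   [ 11. 245.] 121 [ 0.6556 -0.2596  0.2314]
top0 lath z .178-.2: y max pct [-0.4016 -0.2536 -0.2531] x [0.5656 0.6876]
   [358. 137.] 14 [ 0.6584 -0.2634  0.2317]
   [367. 137.] 13 [ 0.6587 -0.287   0.2323]
   [378. 137.] 15 [ 0.659  -0.3153  0.232 ]
   [387. 136.] 14 [ 0.659  -0.3393  0.2323]
   [398. 136.] 14 [ 0.6592 -0.3662  0.232 ]
   [407. 136.] 14 [ 0.6596 -0.3907  0.2319]
   [359. 159.] 15 [ 0.5985 -0.2635  0.2322]
   [369. 159.] 15 [ 0.5994 -0.2875  0.2313]
   [379. 159.] 15 [ 0.599 -0.315  0.231]
   [388. 158.] 14 [ 0.5994 -0.339   0.2324]
   [399. 159.] 15 [ 0.5997 -0.3676  0.2311]
   [408. 159.] 15 [ 0.5995 -0.3911  0.2311]
scene0 lath z .178-.2: y max pct [-0.3993 -0.2514 -0.2495] x [0.568  0.6934]
   [159. 116.] 30 [ 0.5991 -0.3807  0.2317]
   [148. 130.] 101 [ 0.659 -0.326  0.232]
   [167. 124.] 29 [ 0.5994 -0.3267  0.2321]
   [174. 132.] 32 [ 0.599  -0.2773  0.2314]
[ 282  131   39   41 1260] [ 634.7 -119. ] [ 93.9 103.9] 80.2 z 0.1774
[ 178  133   36   39 1272] [632.9 170.4] [104.5  94.1] 3.0 z 0.1771
```

```bash
sed -i 's/-.3272\])/-.3263])/' t4.py
python3 - <<'E'
from gB import *
for dz in(.05,.02,.004): aim(*PB(dz))
E
```

```text
offset [0.0, 0.246, -0.321] turn [0.002, 0.008, -0.004]
offset [-0.0, 0.338, -0.439] turn [0.002, 0.008, -0.004]
offset [-0.001, 0.388, -0.502] turn [0.002, 0.008, -0.004]
```

```bash
python3 -m pendant '{"offset":[[0,0.06,-0.08],[0,0.12,-0.16],[0,0.18,-0.24],[0,0.246,-0.32],[0,0.265,-0.345],[0,0.285,-0.37],[0,0.3,-0.39],[0,0.3,-0.39]],"turn":[[0,0,0],[0,0,0],[0,0,0],[0,0,0],[0,0,0],[0,0,0],[0,0,0],[0,0,0]]}'
python3 - <<'E'
from gB import *
st();shot('wrist','w9.png')
s=shot('scene'); a=cv2.resize(s[0][60:220,80:300],None,fx=3.5,fy=3.5,interpolation=cv2.INTER_CUBIC); cv2.imwrite("pics/s9.png",a[:,:,::-1])
for dz in(.02,.004): aim(*PB(dz))
E
```

```text
clock: 24.5
position: [0.6436, -0.3784, 0.3088]
ee_rot: [-0.233, 0.228, -0.665, 0.672]
ft_force: [0.2, -0.9, -0.1]
grip_width: 0.084
t24.5 p [ 0.6436 -0.3784  0.3088] x [ 0.01 -1.    0.  ] y [ 0.79  0.01 -0.62] q [-0.19  0.26  1.05  1.82 -1.24  0.85 -0.07] F [ 0.2 -0.9 -0.1] g 0.084
offset [-0.001, 0.04, -0.052] turn [0.002, 0.008, -0.004]
offset [-0.002, 0.089, -0.115] turn [0.002, 0.008, -0.004]
```

View pics/s9.png

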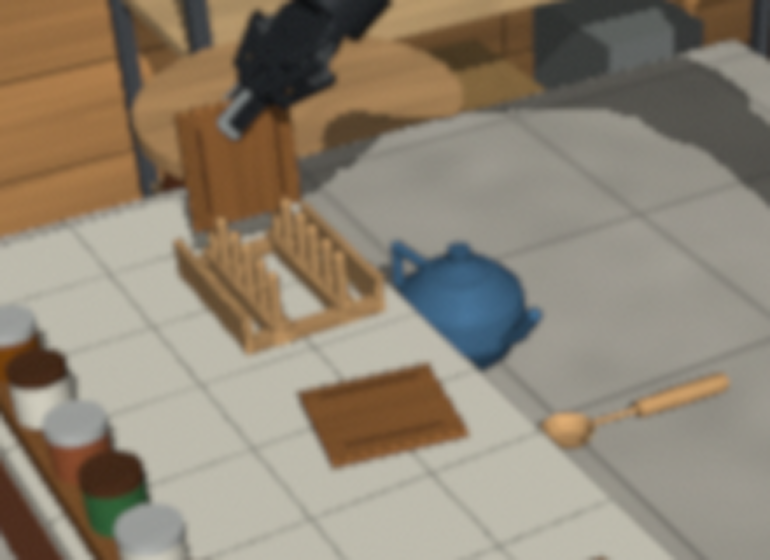

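```bash
python3 -m pendant '{"offset":[[0,0.02,-0.026],[0,0.04,-0.052],[0,0.055,-0.07],[0,0.07,-0.09],[0,0.08,-0.104],[0,0.08,-0.104]],"turn":[[0,0,0],[0,0,0],[0,0,0],[0,0,0],[0,0,0],[0,0,0]]}'
python3 - <<'E'
from gB import *
st()
for dz in(0,-.003): aim(*PB(dz))
E
```

```text
clock: 25.35
position: [0.6433, -0.3788, 0.2827]
ee_rot: [-0.233, 0.228, -0.665, 0.672]
ft_force: [0.1, 0.2, -1.7]
grip_width: 0.088
t25.4 p [ 0.6433 -0.3788  0.2827] x [ 0.01 -1.    0.  ] y [ 0.79  0.01 -0.62] q [-0.05  0.25  0.87  1.84 -1.25  0.8  -0.02] F [ 0.1  0.2 -1.7] g 0.088
offset [-0.002, 0.021, -0.025] turn [0.002, 0.008, -0.004]
offset [-0.002, 0.03, -0.037] turn [0.002, 0.008, -0.004]
```

```bash
python3 -m pendant '{"offset":[[0,0.01,-0.012],[0,0.02,-0.025],[0,0.025,-0.031],[0,0.03,-0.037],[0,0.03,-0.037]],"turn":[[0,0,0],[0,0,0],[0,0,0],[0,0,0],[0,0,0]]}'
python3 -m pendant '{"offset":[[0,0.006,-0.008],[0,0.012,-0.016],[0,0.012,-0.016]],"turn":[[0,0,0],[0,0,0],[0,0,0]]}'
```

```text
clock: 25.98
position: [0.6444, -0.3805, 0.2776]
ee_rot: [-0.231, 0.225, -0.667, 0.672]
ft_force: [-4.7, 0.5, 15.5]
grip_width: 0.085
clock: 26.35
position: [0.6452, -0.3815, 0.2777]
ee_rot: [-0.229, 0.223, -0.668, 0.672]
ft_force: [-7.4, 2.8, 16.5]
grip_width: 0.087
```

```bash
python3 -m pendant '{"offset":[[0,-0.01,0.014],[0,-0.01,0.014],[0,-0.01,0.014],[0,-0.01,0.014]],"turn":[[0,0,0],[0,0,0],[0,0,0],[0,0,0]]}' 25
python3 -m pendant '{"offset":[[0,-0.03,0],[0,-0.1,0],[0,-0.2,0],[0,-0.4,0],[0,-0.6,0],[0,-0.6,0]],"turn":[[0,0,0],[0,0,0],[0,0,0],[0,0,0],[0,0,0],[0,0,0]]}' 25
python3 - <<'E'
from gB import *
st();s=shot('wrist','w10.png')
s=shot('scene'); a=cv2.resize(s[0][60:220,80:300],None,fx=3.5,fy=3.5,interpolation=cv2.INTER_CUBIC); cv2.imwrite("pics/s10.png",a[:,:,::-1])
P=cloud(s);m=(P[...,2]>.25)&(P[...,2]<.32)&(abs(P[...,0]-.63)<.07)&(abs(P[...,1]+.38)<.04);Q=P[m];print(len(Q),Q.min(0),Q.max(0),Q.mean(0))
boards(shot('top'))
E
```

```text
clock: 26.85
position: [0.6453, -0.3813, 0.2805]
ee_rot: [-0.229, 0.223, -0.667, 0.672]
ft_force: [-0.5, 0.3, 0.6]
grip_width: 0.25
clock: 27.6
position: [0.5473, -0.3843, 0.3571]
ee_rot: [-0.227, 0.222, -0.67, 0.671]
ft_force: [0.7, -0.3, 0.9]
grip_width: 0.25
t27.6 p [ 0.5473 -0.3843  0.3571] x [ 0.01 -1.    0.01] y [ 0.8  0.  -0.6] q [ 0.03 -0.05  0.82  1.9  -0.91  0.81 -0.21] F [ 0.7 -0.3  0.9] g 0.25
561 [ 0.58178037 -0.39178488  0.25025101] [ 0.68266731 -0.37159155  0.30706631] [ 0.63351597 -0.38072297  0.27879394]
[ 282  131   39   41 1259] [ 634.7 -119. ] [ 93.9 103.9] 80.2 z 0.1774
[ 178  133   36   39 1279] [632.9 170.3] [104.4  94.1] 3.1 z 0.177
```

View pics/s10.png

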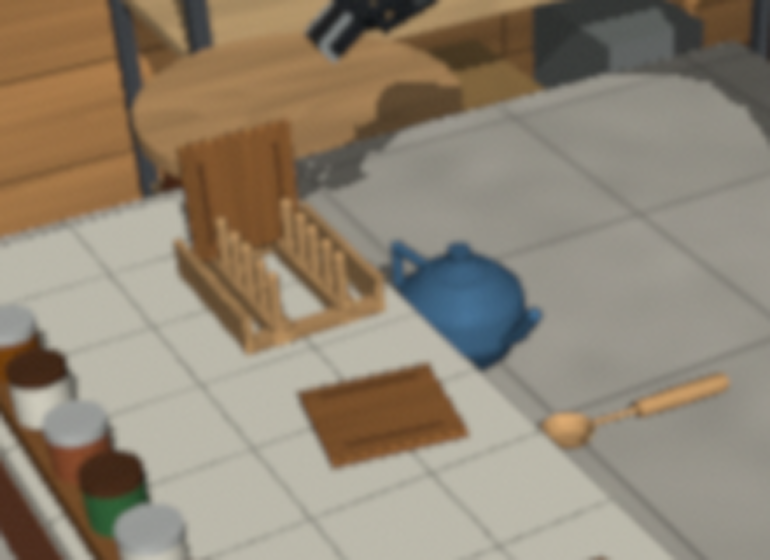

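```bash
cat > t5.py <<'E'
from t4 import *
q0=manip.get_obs()["joint_pos"]
D=lambda s,yaw=1:rot((0,0,-1),(-s*np.sin(np.radians(yaw)),s*np.cos(np.radians(yaw)),0))
psi=-45; d=np.array([*c(psi),0]); g=np.array([.515,.158,.174])
print("x=-y"); q1,_=track(q0,[((.55,-.2,.43),D(-1)),((.62,.05,.40),D(-1)),((.74,.172,.30),D(-1)),((.74,.172,.17),D(-1)),((.61,.172,.17),D(-1)),((.62,.172,.36),D(-1))],8)
qg,_,_=ik(g-.1*d+[0,0,.08],G(psi),np.array([-1.2,.4,.2,2.2,1.2,1.7,.5]),L)
print(qg.round(2))
for t in(.25,.5,.75,1):
    p,R,_=fk(q1+(qg-q1)*t,L); print(t,p.round(3),"y",R[:,1].round(2),"x",R[:,0].round(2))
print("x=+y"); track(q0,[((.55,-.2,.43),rot((0,0,-1),(1,0,0))),((.62,.05,.40),D(1)),((.74,.172,.30),D(1)),((.74,.172,.17),D(1)),((.61,.172,.17),D(1)),((.62,.172,.36),D(1)),((.45,.26,.36),G(psi,45)),(g-.1*d+[0,0,.08],G(psi)),(g,G(psi))],8)
E
python3 t5.py
```

```text
x=-y
[ 0.55 -0.2   0.43] [-0.13  0.23  0.51  1.22 -0.11  1.72 -1.2 ] err 0.000 0.000 maxstep 0.27 worst 0.000 ang 53
[0.62 0.05 0.4 ] [-0.42  0.31  0.36  1.17 -0.11  1.68 -1.64] err 0.000 0.000 maxstep 0.06 worst 0.000 ang 0
[0.74 0.17 0.3 ] [-0.45  0.65  0.32  0.9  -0.19  1.62 -1.75] err 0.000 0.000 maxstep 0.05 worst 0.000 ang 0
[0.74 0.17 0.17] [-0.46  0.68  0.3   1.12 -0.19  1.37 -1.74] err 0.000 0.000 maxstep 0.03 worst 0.000 ang 0
[0.61 0.17 0.17] [-0.58  0.4   0.3   1.53 -0.12  1.23 -1.82] err 0.000 0.000 maxstep 0.06 worst 0.000 ang 0
[0.62 0.17 0.36] [-0.57  0.35  0.32  1.2  -0.11  1.61 -1.82] err 0.000 0.000 maxstep 0.05 worst 0.000 ang 0
[-1.34  0.52  0.1   1.99  1.15  1.81  0.59]
0.25 [0.539 0.172 0.264] y [-0.1  -0.4  -0.91] x [ 0.77 -0.61  0.18]
0.5 [0.484 0.16  0.227] y [ 0.03 -0.75 -0.67] x [ 0.98  0.15 -0.13]
0.75 [0.46  0.171 0.231] y [ 0.34 -0.88 -0.33] x [ 0.53  0.47 -0.71]
1 [0.444 0.229 0.254] y [ 0.71 -0.71 -0.  ] x [ 0.  0. -1.]
x=+y
[ 0.55 -0.2   0.43] [-0.21  0.24  0.62  1.23 -0.14  1.72  0.38] err 0.000 0.000 maxstep 0.14 worst 0.000 ang 101
[0.62 0.05 0.4 
[... 151 characters left out ...]
37] err 0.000 0.000 maxstep 0.05 worst 0.000 ang 0
[0.74 0.17 0.17] [-0.43  0.67  0.25  1.12 -0.16  1.37  1.38] err 0.000 0.000 maxstep 0.03 worst 0.000 ang 0
[0.61 0.17 0.17] [-0.53  0.39  0.24  1.53 -0.09  1.23  1.31] err 0.000 0.000 maxstep 0.06 worst 0.000 ang 0
[0.62 0.17 0.36] [-0.53  0.34  0.26  1.2  -0.09  1.61  1.31] err 0.000 0.000 maxstep 0.05 worst 0.000 ang 0
[0.45 0.26 0.36] [-1.03  0.08 -0.06  1.71  0.75  1.63  1.21] err 0.000 0.000 maxstep 0.12 worst 0.000 ang 62
[0.44 0.23 0.25] [-1.22  0.52 -0.04  1.98  1.19  1.86  0.57] err 0.000 0.000 maxstep 0.08 worst 0.000 ang 45
[0.52 0.16 0.17] [-1.1   0.66  0.03  2.04  1.3   1.68  0.43] err 0.000 0.000 maxstep 0.02 worst 0.000 ang 0
```

```bash
cat >> t4.py <<'E'
D=lambda s,yaw=1:rot((0,0,-1),(-s*np.sin(np.radians(yaw)),s*np.cos(np.radians(yaw)),0))
def chain(way,start=None):
    "relative moves between successive way points (long ones split)"
    p,R=start or tool()
    for k,(pos,T) in enumerate(way):
        pos=np.array(pos); tot=np.degrees(Ro.from_matrix(R.T@T).as_rotvec())/45; off=R.T@(pos-p)/.2
        n=int(np.ceil(max(abs(tot).max()/.98,np.linalg.norm(pos-p)/.19,1))); sl=Slerp([0,1],Ro.from_matrix([R,T]))
        for j in range(1,n+1):
            Ra,Rb=sl((j-1)/n).as_matrix(),sl(j/n).as_matrix(); tr=np.degrees(Ro.from_matrix(Ra.T@Rb).as_rotvec())/45
            print(k,"off",(Ra.T@(pos-p)/n/.2).round(3).tolist(),"turn",tr.round(3).tolist(),"rows>=%.1f"%max(np.linalg.norm(pos-p)/n/.0625,np.linalg.norm(tr)*45/10.7))
        p,R=pos,T
E
python3 - <<'E'
from t4 import *
chain([((.52,-.25,.43),rot((0,0,-1),(1,0,0))),((.62,.05,.40),D(1,2)),((.735,.174,.30),D(1,2)),((.735,.174,.19),D(1,2))])
E
```

```text
0 off [-0.328, -0.174, 0.111] turn [-0.456, -0.915, 0.456] rows>=4.7
0 off [-0.241, -0.138, 0.27] turn [-0.456, -0.915, 0.456] rows>=4.7
1 off [0.167, 0.05, 0.5] turn [0.0, -0.681, 0.0] rows>=2.9
1 off [0.398, 0.05, 0.345] turn [0.0, -0.681, 0.0] rows>=2.9
1 off [0.519, 0.05, 0.094] turn [0.0, -0.681, 0.0] rows>=2.9
2 off [0.3, 0.25, -0.298] turn [0.0, 0.0, 0.0] rows>=1.6
2 off [0.3, 0.25, -0.298] turn [0.0, 0.0, 0.0] rows>=1.6
3 off [0.0, 0.55, -0.0] turn [0.0, 0.0, 0.0] rows>=1.8
```

```bash
python3 -m pendant '{"offset":[[-0.33,-0.17,0.11],[-0.33,-0.17,0.11],[-0.33,-0.17,0.11],[-0.33,-0.17,0.11],[-0.33,-0.17,0.11],[-0.33,-0.17,0.11],[-0.33,-0.17,0.11]],"turn":[[-0.1,-0.2,0.1],[-0.25,-0.5,0.25],[-0.456,-0.915,0.456],[-0.456,-0.915,0.456],[-0.456,-0.915,0.456],[-0.456,-0.915,0.456],[-0.456,-0.915,0.456]]}' 60
python3 -m pendant '{"offset":[[-0.24,-0.14,0.27],[-0.24,-0.14,0.27],[-0.24,-0.14,0.27],[-0.24,-0.14,0.27],[-0.24,-0.14,0.27],[-0.24,-0.14,0.27]],"turn":[[-0.456,-0.915,0.456],[-0.456,-0.915,0.456],[-0.456,-0.915,0.456],[-0.456,-0.915,0.456],[-0.456,-0.915,0.456],[-0.456,-0.915,0.456]]}' 60
python3 - <<'E'
from t4 import *
st(); boards(shot('top'))
chain([((.62,.05,.40),D(1,2)),((.735,.174,.30),D(1,2)),((.735,.174,.19),D(1,2))])
E
```

```text
clock: 28.62
position: [0.5354, -0.3152, 0.39]
ee_rot: [-0.517, 0.125, -0.37, 0.762]
ft_force: [-0.1, -0.1, 0.1]
grip_width: 0.598
clock: 29.38
position: [0.5213, -0.2487, 0.4281]
ee_rot: [-0.706, 0.001, -0.001, 0.708]
ft_force: [-0.2, 0.1, -0.4]
grip_width: 0.6
t29.4 p [ 0.5213 -0.2487  0.4281] x [ 1. -0. -0.] y [-0.  0. -1.] q [-0.17  0.23  0.69  1.24 -0.15  1.72  0.48] F [-0.2  0.1 -0.4] g 0.6
[ 282  131   39   41 1260] [ 634.7 -119. ] [ 93.9 103.9] 80.2 z 0.1772
[ 178  133   36   39 1276] [632.9 170.3] [104.2  94.3] 3.4 z 0.1769
0 off [0.162, 0.049, 0.5] turn [-0.001, -0.684, 0.001] rows>=2.9
0 off [0.396, 0.049, 0.347] turn [-0.001, -0.684, 0.001] rows>=2.9
0 off [0.517, 0.048, 0.095] turn [-0.001, -0.684, 0.001] rows>=2.9
1 off [0.3, 0.25, -0.298] turn [0.0, 0.0, 0.0] rows>=1.6
1 off [0.3, 0.25, -0.298] turn [0.0, 0.0, 0.0] rows>=1.6
2 off [0.0, 0.55, -0.0] turn [0.0, 0.0, 0.0] rows>=1.8
```

```bash
python3 -m pendant '{"offset":[[0.16,0.05,0.5],[0.16,0.05,0.5],[0.16,0.05,0.5],[0.16,0.05,0.5],[0.16,0.05,0.5]],"turn":[[0,-0.684,0],[0,-0.684,0],[0,-0.684,0],[0,-0.684,0],[0,-0.684,0]]}' 60 | sed -n 2p
python3 -m pendant '{"offset":[[0.396,0.05,0.347],[0.396,0.05,0.347],[0.396,0.05,0.347],[0.396,0.05,0.347],[0.396,0.05,0.347]],"turn":[[0,-0.684,0],[0,-0.684,0],[0,-0.684,0],[0,-0.684,0],[0,-0.684,0]]}' 60 | sed -n 2p
python3 -m pendant '{"offset":[[0.517,0.05,0.095],[0.517,0.05,0.095],[0.517,0.05,0.095],[0.517,0.05,0.095],[0.517,0.05,0.095]],"turn":[[0,-0.684,0],[0,-0.684,0],[0,-0.684,0],[0,-0.684,0],[0,-0.684,0]]}' 60 | sed -n 2p
python3 -m pendant '{"offset":[[0.3,0.25,-0.3],[0.6,0.5,-0.6],[0.6,0.5,-0.6],[0.6,0.5,-0.6],[0.6,0.5,-0.6]],"turn":[[0,0,0],[0,0,0],[0,0,0],[0,0,0],[0,0,0]]}' 60 | sed -n 2p
python3 - <<'E'
from t4 import *
st(); boards(shot('wrist'))
chain([((.735,.174,.17),D(1,2)),((.612,.171,.17),D(1,1))])
E
```

```text
position: [0.5526, -0.1513, 0.4193]
position: [0.5862, -0.0529, 0.4101]
position: [0.6208, 0.0452, 0.4009]
position: [0.7398, 0.1663, 0.3015]
t31.9 p [0.7398 0.1663 0.3015] x [-0.01  1.    0.  ] y [ 0.  0. -1.] q [-0.43  0.65  0.3   0.9  -0.18  1.62  1.39] F [-0.8 -0.6  0.6] g 0.6
[  200     0   123   131 14787] [635.9 172.5] [104.9  99.5] 2.6 z 0.1793
[ 114  335   46   49 1313] [984.2  30.3] [ 41.3 102.6] 57.3 z -0.349
[ 352  335   46   49 1317] [982.1 308.8] [104.   41.2] 34.1 z -0.3642
0 off [0.04, 0.666, 0.027] turn [0.007, -0.032, 0.004] rows>=2.1
1 off [0.006, 0.0, 0.615] turn [0.0, 0.022, 0.0] rows>=2.0
```

```bash
python3 -m pendant '{"offset":[[0.04,0.2,0.02],[0.04,0.45,0.02],[0.04,0.6,0.02],[0.04,0.64,0.02],[0.04,0.662,0.02],[0.04,0.662,0.02]],"turn":[[0,-0.03,0],[0,-0.03,0],[0,-0.03,0],[0,-0.03,0],[0,-0.03,0],[0,-0.03,0]]}' 60
python3 -m pendant '{"offset":[[0,0,0.06],[0,0,0.12],[0,0,0.18],[0,0,0.24],[0,0,0.3],[0,0,0.36],[0,0,0.42],[0,0,0.48],[0,0,0.54],[0,0,0.6],[0,0,0.63],[0,0,0.63]],"turn":[[0,0,0],[0,0,0],[0,0,0],[0,0,0],[0,0,0],[0,0,0],[0,0,0],[0,0,0],[0,0,0],[0,0,0],[0,0,0],[0,0,0]]}' 60
python3 - <<'E'
from t4 import *
st(); boards(shot('wrist'));boards(shot('top'))
chain([((.62,.172,.36),D(1)),((.45,.26,.36),G(-45,45))])
E
```

```text
clock: 32.72
position: [0.7371, 0.1737, 0.1729]
ee_rot: [0.493, 0.511, -0.505, -0.491]
ft_force: [0.5, 0.2, -0.5]
grip_width: 0.601
clock: 34.22
position: [0.6117, 0.1697, 0.1738]
ee_rot: [0.493, 0.512, -0.504, -0.49]
ft_force: [1.4, 0.6, 7.7]
grip_width: 0.6
t34.2 p [0.6117 0.1697 0.1738] x [-0.03  1.    0.  ] y [ 0.01  0.   -1.  ] q [-0.56  0.38  0.28  1.54 -0.11  1.23  1.34] F [1.4 0.6 7.7] g 0.6
[  146     4   235   231 48003] [547.3 171.2] [109.4 100.2] 1.7 z 0.1794
[ 282  131   39   42 1262] [ 634.7 -118.9] [ 93.9 104. ] 80.3 z 0.1773
0 off [0.014, -0.931, -0.052] turn [0.014, 0.02, 0.006] rows>=3.0
1 off [0.227, 0.0, 0.421] turn [-0.192, -0.463, 0.475] rows>=2.9
1 off [0.331, -0.163, 0.304] turn [-0.192, -0.463, 0.475] rows>=2.9
```

```bash
python3 -m pendant '{"offset":[[0,-0.04,0],[0,-0.04,-0.1],[0,-0.04,-0.1],[0,0,-0.1],[0,0.024,-0.1],[0,0.024,-0.1]],"turn":[[0,0,0],[0,0,0],[0,0,0],[0,0,0],[0,0,0],[0,0,0]]}' 60
python3 -m pendant '{"offset":[[0,0,0.03],[0,0,0.06],[0,0,0.09],[0,0,0.115],[0,0,0.115]],"turn":[[0,0,0],[0,0,0],[0,0,0],[0,0,0],[0,0,0]]}' 60
python3 - <<'E'
from t4 import *
st(); boards(shot('wrist'))
chain([((.62,.172,.36),D(1)),((.45,.26,.36),G(-45,45))],)
E
```

```text
clock: 35.08
position: [0.6311, 0.1704, 0.1684]
ee_rot: [0.493, 0.512, -0.505, -0.49]
ft_force: [0.1, -0.6, -0.4]
grip_width: 0.601
clock: 35.7
position: [0.6078, 0.1697, 0.1684]
ee_rot: [0.493, 0.512, -0.505, -0.49]
ft_force: [-0.7, 0.0, -0.2]
grip_width: 0.598
t35.7 p [0.6078 0.1697 0.1684] x [-0.03  1.    0.  ] y [ 0.01  0.   -1.  ] q [-0.56  0.38  0.28  1.55 -0.11  1.22  1.34] F [-0.7  0.  -0.2] g 0.598
[  140     0   246   237 50999] [542.5 170.7] [107.6 100.3] 1.9 z 0.1794
0 off [0.007, -0.479, -0.035] turn [0.006, 0.01, 0.003] rows>=1.5
0 off [0.006, -0.479, -0.032] turn [0.006, 0.01, 0.003] rows>=1.5
1 off [0.227, 0.0, 0.421] turn [-0.192, -0.463, 0.475] rows>=2.9
1 off [0.331, -0.163, 0.304] turn [-0.192, -0.463, 0.475] rows>=2.9
```

```bash
python3 -m pendant '{"offset":[[0,-0.03,-0.06],[0,-0.3,-0.06],[0,-0.6,-0.06],[0,-0.96,-0.06],[0,-0.96,-0.06],[0,-0.96,-0.06]],"turn":[[0,0,0],[0,0,0],[0,0,0],[0,0,0],[0,0,0],[0,0,0]]}' 50 | sed -n 2p
python3 -m pendant '{"offset":[[0.227,0,0.42],[0.227,0,0.42],[0.227,0,0.42],[0.227,0,0.42],[0.227,0,0.42]],"turn":[[-0.19,-0.463,0.475],[-0.19,-0.463,0.475],[-0.19,-0.463,0.475],[-0.19,-0.463,0.475],[-0.19,-0.463,0.475]]}' 50 | sed -n 2p
python3 -m pendant '{"offset":[[0.33,-0.16,0.3],[0.33,-0.16,0.3],[0.33,-0.16,0.3],[0.33,-0.16,0.3],[0.33,-0.16,0.3]],"turn":[[-0.19,-0.463,0.475],[-0.19,-0.463,0.475],[-0.19,-0.463,0.475],[-0.19,-0.463,0.475],[-0.19,-0.463,0.475]]}' 50 | sed -n 2p
python3 - <<'E'
from t4 import *
st(); boards(shot('top')); d=np.array([*c(-45),0]); g=np.array([.515,.155,.174])
chain([(g-.09*d+[0,0,.08],G(-45)),(g-.09*d,G(-45)),(g,G(-45))])
E
```

```text
position: [0.6184, 0.1692, 0.3604]
position: [0.5334, 0.2104, 0.3589]
position: [0.4503, 0.2517, 0.3584]
t37.8 p [0.4503 0.2517 0.3584] x [-0.5   0.5  -0.71] y [ 0.51 -0.49 -0.71] q [-1.09  0.05  0.01  1.74  0.75  1.61  1.21] F [ 0.1 -0.4 -0. ] g 0.502
[ 282  131   39   41 1260] [ 634.7 -119. ] [ 93.9 103.9] 80.2 z 0.1771
[ 176  166   38   40 1381] [539.6 169.9] [105.1  99. ] 2.4 z 0.1772
0 off [0.142, 0.227, 0.059] turn [0.004, -0.005, 0.501] rows>=2.1
0 off [0.218, 0.156, 0.058] turn [0.004, -0.005, 0.501] rows>=2.1
1 off [0.4, 0.0, 0.0] turn [0.0, 0.0, 0.0] rows>=1.3
2 off [-0.0, 0.45, 0.0] turn [0.0, 0.0, 0.0] rows>=1.4
```

```bash
python3 -m pendant '{"offset":[[0.14,0.227,0.06],[0.14,0.227,0.06],[0.14,0.227,0.06],[0.14,0.227,0.06]],"turn":[[0,0,0.5],[0,0,0.5],[0,0,0.5],[0,0,0.5]]}' 50 | sed -n 2p
python3 -m pendant '{"offset":[[0.22,0.156,0.058],[0.22,0.156,0.058],[0.22,0.156,0.058],[0.22,0.156,0.058]],"turn":[[0,0,0.5],[0,0,0.5],[0,0,0.5],[0,0,0.5]]}' 50 | sed -n 2p
python3 - <<'E'
from t4 import *
st(); d=np.array([*c(-45),0]); g=np.array([.515,.155,.174])
chain([(g-.09*d,G(-45)),(g,G(-45))])
E
```

```text
position: [0.4518, 0.2347, 0.3074]
position: [0.453, 0.2188, 0.2558]
t38.8 p [0.453  0.2188 0.2558] x [ 0.    0.02 -1.  ] y [ 0.71 -0.71 -0.01] q [-1.24  0.5   0.01  2.01  1.19  1.82  0.57] F [ 0.4 -0.6  0.4] g 0.5
0 off [0.409, -0.001, 0.013] turn [-0.004, -0.019, 0.015] rows>=1.3
1 off [-0.0, 0.45, 0.0] turn [0.0, 0.0, 0.0] rows>=1.4
```

```bash
python3 -m pendant '{"offset":[[0.2,0,0.01],[0.409,0,0.013],[0.409,0,0.013],[0.409,0.1,0.013],[0.409,0.2,0.013],[0.409,0.3,0.013],[0.409,0.4,0.013],[0.409,0.45,0.013],[0.409,0.45,0.013]],"turn":[[0,-0.02,0.015],[0,-0.02,0.015],[0,-0.02,0.015],[0,-0.02,0.015],[0,-0.02,0.015],[0,-0.02,0.015],[0,-0.02,0.015],[0,-0.02,0.015],[0,-0.02,0.015]]}' 50
python3 - <<'E'
from t4 import *
st(); s=shot('wrist'); boards(shot('top'))
# board edge position between pads: mean tool-x of brown points near grasp
hsv=cv2.cvtColor(s[0],cv2.COLOR_RGB2HSV); m=cv2.inRange(hsv,(3,100,50),(18,255,230))>0
P=cloud(s); p,R=tool(); Q=(P-p)@R; k=m&(abs(Q[...,0])<.03)&(Q[...,1]>-.04)&(Q[...,1]<.06)&(abs(Q[...,2])<.06); print(k.sum(),np.percentile(Q[k],[2,50,98],axis=0).round(4) if k.any() else '')
E
```

```text
clock: 39.92
position: [0.5151, 0.154, 0.173]
ee_rot: [-0.654, -0.269, 0.654, -0.27]
ft_force: [0.3, -0.2, -0.2]
grip_width: 0.5
t39.9 p [0.5151 0.154  0.173 ] x [-0. -0. -1.] y [ 0.7  -0.71  0.  ] q [-1.13  0.65  0.07  2.06  1.29  1.65  0.43] F [ 0.3 -0.2 -0.2] g 0.5
[ 282  131   39   41 1255] [ 634.7 -118.8] [ 93.5 103.9] 80.2 z 0.1773
[ 176  166   38   39 1188] [540.6 169.6] [103.9  98.6] 1.1 z 0.1772
1955 [[-0.0066 -0.0393  0.0017]
 [-0.0028 -0.0207  0.0191]
 [ 0.0009  0.0047  0.0433]]
```

```bash
python3 -m pendant '{"offset":[[-0.006,0,0],[-0.006,0,0],[-0.006,0,0],[-0.006,0,0],[-0.006,0,0],[-0.006,0,0]],"turn":[[0,0,0],[0,0,0],[0,0,0],[0,0,0],[0,0,0],[0,0,0]]}' 0 50
python3 -m pendant '{"offset":[[-0.05,0,0],[-0.15,-0.02,0],[-0.3,-0.05,0],[-0.5,-0.1,0],[-0.7,-0.15,0],[-0.9,-0.2,0],[-0.9,-0.2,0],[-0.9,-0.2,0]],"turn":[[0,0,0],[0,0,0],[0,0,0],[0,0,0],[0,0,0],[0,0,0],[0,0,0],[0,0,0]]}' 0
cat > gA.py <<'E'
from t4 import *
Rg=Ro.from_quat([-0.654,-0.269,0.654,-0.27]).as_matrix(); pg=(.5151,.1545,.174)
PA=lambda dz,slot=0,**k:placing(Rg,pg,1.8,(.5415,.171,.174),slot,dz,**k)
E
python3 - <<'E'
from gA import *
st(); boards(shot('top')); q=manip.get_obs()["joint_pos"]
W=[((.43,.02,.43),rot((.22,-.86,-.47),(.2,.51,-.84))),((.43,-.06,.43),rot((-.07,-.55,-.83),(.72,.55,-.43))),((.48,-.12,.43),rot((0,-.12,-.99),(1,0,0))),((.56,-.22,.44),rot((.38,.12,-.92),(.69,-.7,.19))),PA(.13),PA(0)]
print(PA(0)); track(q,W,8); chain(W)
E
```

```text
clock: 40.78
position: [0.5147, 0.1554, 0.1741]
ee_rot: [-0.653, -0.27, 0.654, -0.27]
ft_force: [0.7, 1.9, 2.0]
grip_width: 0.083
clock: 41.78
position: [0.4865, 0.1831, 0.3536]
ee_rot: [-0.653, -0.27, 0.654, -0.27]
ft_force: [-0.1, -0.4, -0.8]
grip_width: 0.087
t41.8 p [0.4865 0.1831 0.3536] x [-0. -0. -1.] y [ 0.71 -0.71 -0.  ] q [-1.2   0.29  0.06  2.03  1.31  1.82  0.79] F [-0.1 -0.4 -0.8] g 0.087
[ 282  131   39   41 1256] [ 634.7 -118.9] [ 93.7 103.9] 80.2 z 0.1775
(array([ 0.64516145, -0.32610865,  0.27190525]), array([[ 1.35402577e-02,  7.31388077e-01,  6.81827062e-01],
       [-9.99908203e-01,  1.02432274e-02,  8.86917043e-03],
       [-4.97304131e-04, -6.81884563e-01,  7.31459634e-01]]))
[0.43 0.02 0.43] [-1.03 -0.02  0.21  1.83  0.92  1.93  0.73] err 0.000 0.000 maxstep 0.06 worst 0.000 ang 48
[ 0.43 -0.06  0.43] [-0.84 -0.07  0.43  1.62  0.56  1.87  0.43] err 0.000 0.000 maxstep 0.05 worst 0.000 ang 48
[ 0.48 -0.12  0.43] [-0.63 -0.05  0.68  1.48  0.15  1.7   0.06] err 0.000 0.000 maxstep 0.05 worst 0.000 ang 50
[ 0.56 -0.22  0.44] [-0.45 -0.02  0.9   1.48 -0.27  1.37 -0.29] err 0.000 0.000 maxstep 0.05 worst 0.000 ang 52
[ 0.65 -0.33  0.4 ] [-0.35  0.04  1.    1.7  -0.69  0.84 -0.61] err 0.000 0.000 maxstep 0.07 worst 0.000 ang 50
[ 0.65 -0.33  0.27] [-0.24  0.18  0.94  1.88 -1.05  0.72 -0.23] err 0.000 0.000 maxstep 0.05 worst 0.000 ang 0
0 off [-0.382, 0.379, 0.776] turn [0.759, 0.564, -0.494] rows>=4.5
1 off [-0.203, 0.342, 0.036] turn [0.627, 0.788, -0.372] rows>=4.5
2 off [0.014, 0.148, -0.361] turn [0.528, 0.938, -0.31] rows>=4.7
3 off [0.4, 0.011, -0.502] turn [0.482, 0.978, -0.356] rows>=4.8
4 off [0.627, 0.273, -0.176] turn [0.459, 0.941, -0.346] rows>=4.6
5 off [0.0, 0.443, -0.475] turn [0.0, 0.0, 0.0] rows>=2.1
```

```bash
python3 -m pendant '{"offset":[[-0.1,0.1,0.2],[-0.2,0.2,0.4],[-0.3,0.3,0.6],[-0.38,0.38,0.776],[-0.38,0.38,0.776],[-0.38,0.38,0.776]],"turn":[[0.19,0.14,-0.12],[0.38,0.28,-0.25],[0.57,0.42,-0.37],[0.76,0.56,-0.494],[0.76,0.56,-0.494],[0.76,0.56,-0.494]]}' | sed -n 2p
python3 -m pendant '{"offset":[[-0.05,0.08,0.01],[-0.1,0.17,0.02],[-0.15,0.26,0.03],[-0.2,0.34,0.036],[-0.2,0.34,0.036],[-0.2,0.34,0.036]],"turn":[[0.16,0.2,-0.1],[0.31,0.4,-0.19],[0.47,0.6,-0.28],[0.627,0.788,-0.37],[0.627,0.788,-0.37],[0.627,0.788,-0.37]]}' | sed -n 2p
python3 -m pendant '{"offset":[[0,0.04,-0.09],[0.01,0.07,-0.18],[0.01,0.11,-0.27],[0.014,0.15,-0.36],[0.014,0.15,-0.36],[0.014,0.15,-0.36]],"turn":[[0.13,0.23,-0.08],[0.26,0.46,-0.16],[0.4,0.7,-0.24],[0.528,0.938,-0.31],[0.528,0.938,-0.31],[0.528,0.938,-0.31]]}' | sed -n 2p
python3 -m pendant '{"offset":[[0.13,0,-0.17],[0.27,0,-0.33],[0.4,0.01,-0.5],[0.4,0.01,-0.5],[0.4,0.01,-0.5],[0.4,0.01,-0.5]],"turn":[[0.12,0.25,-0.09],[0.24,0.5,-0.18],[0.36,0.75,-0.27],[0.48,0.978,-0.356],[0.48,0.978,-0.356],[0.48,0.978,-0.356]]}'
python3 - <<'E'
from gA import *
st(); chain([PA(.13)])
E
```

```text
position: [0.4304, 0.0191, 0.4293]
position: [0.4301, -0.0606, 0.4284]
position: [0.4791, -0.1209, 0.4269]
clock: 44.82
position: [0.5584, -0.2189, 0.4356]
ee_rot: [-0.558, 0.146, -0.363, 0.731]
ft_force: [-0.4, 0.5, -0.4]
grip_width: 0.086
t44.8 p [ 0.5584 -0.2189  0.4356] x [ 0.69 -0.69  0.19] y [ 0.37  0.11 -0.92] q [-0.45 -0.01  0.91  1.49 -0.26  1.38 -0.28] F [-0.4  0.5 -0.4] g 0.086
0 off [0.641, 0.255, -0.169] turn [0.476, 0.952, -0.346] rows>=4.7
```

```bash
python3 -m pendant '{"offset":[[0.16,0.06,-0.04],[0.32,0.13,-0.08],[0.48,0.19,-0.12],[0.64,0.255,-0.17],[0.64,0.255,-0.17],[0.64,0.255,-0.17],[0.64,0.255,-0.17]],"turn":[[0.12,0.24,-0.08],[0.24,0.47,-0.17],[0.36,0.7,-0.26],[0.476,0.952,-0.346],[0.476,0.952,-0.346],[0.476,0.952,-0.346],[0.476,0.952,-0.346]]}'
python3 - <<'E'
from gA import *
st(); chain([PA(.13),PA(.004),PA(-.003)])
s=shot('scene');P=cloud(s);m=(P[...,2]>.26)&(P[...,2]<.40)&(abs(P[...,0]-.63)<.06)&(P[...,1]<-.29)&(P[...,1]>-.36);Q=P[m];print(len(Q),np.percentile(Q,[2,50,98],axis=0).round(3))
E
```

```text
clock: 45.7
position: [0.6459, -0.3243, 0.4019]
ee_rot: [-0.263, 0.256, -0.651, 0.664]
ft_force: [0.1, 0.5, -0.5]
grip_width: 0.085
t45.7 p [ 0.6459 -0.3243  0.4019] x [ 0.02 -1.    0.  ] y [ 0.73  0.01 -0.68] q [-0.38  0.04  1.03  1.69 -0.69  0.85 -0.59] F [ 0.1  0.5 -0.5] g 0.085
0 off [0.009, -0.003, -0.002] turn [0.002, 0.009, -0.003] rows>=0.0
1 off [0.0, 0.43, -0.461] turn [0.0, 0.0, 0.0] rows>=2.0
2 off [0.0, 0.024, -0.026] turn [0.0, 0.0, 0.0] rows>=0.1
876 [[ 0.584 -0.33   0.325]
 [ 0.634 -0.324  0.362]
 [ 0.68  -0.319  0.399]]
```

```bash
python3 -m pendant '{"offset":[[0.01,0,0],[0.01,0.1,-0.11],[0.01,0.2,-0.21],[0.01,0.28,-0.3],[0.01,0.31,-0.33],[0.01,0.34,-0.365],[0.01,0.37,-0.4],[0.01,0.4,-0.43],[0.01,0.427,-0.461],[0.01,0.427,-0.461]],"turn":[[0,0.01,0],[0,0.01,0],[0,0.01,0],[0,0.01,0],[0,0.01,0],[0,0.01,0],[0,0.01,0],[0,0.01,0],[0,0.01,0],[0,0.01,0]]}'
python3 - <<'E'
from gA import *
st(); chain([PA(-.003)])
E
```

```text
clock: 47.0
position: [0.6451, -0.3272, 0.276]
ee_rot: [-0.26, 0.259, -0.653, 0.662]
ft_force: [-0.8, -0.4, -0.2]
grip_width: 0.088
t47.0 p [ 0.6451 -0.3272  0.276 ] x [ 0.01 -1.   -0.  ] y [ 0.73  0.01 -0.68] q [-0.26  0.19  0.98  1.87 -1.05  0.74 -0.24] F [-0.8 -0.4 -0.2] g 0.088
0 off [-0.006, 0.025, -0.026] turn [0.002, -0.003, -0.002] rows>=0.1
```

```bash
python3 -m pendant '{"offset":[[0,0.01,-0.01],[-0.003,0.018,-0.018],[-0.003,0.025,-0.026],[-0.003,0.025,-0.026]],"turn":[[0,0,0],[0,0,0],[0,0,0],[0,0,0]]}'
python3 -m pendant '{"offset":[[0,0.004,-0.004],[0,0.008,-0.008],[0,0.008,-0.008]],"turn":[[0,0,0],[0,0,0],[0,0,0]]}'
```

```text
clock: 47.5
position: [0.6466, -0.328, 0.2725]
ee_rot: [-0.259, 0.257, -0.654, 0.663]
ft_force: [1.5, -1.2, 8.7]
grip_width: 0.088
clock: 47.88
position: [0.6475, -0.3287, 0.2725]
ee_rot: [-0.258, 0.256, -0.655, 0.663]
ft_force: [-2.5, 0.4, 10.6]
grip_width: 0.092
```

```bash
python3 -m pendant '{"offset":[[0,-0.01,0.01],[0,-0.01,0.01],[0,-0.01,0.01],[0,-0.01,0.01]],"turn":[[0,0,0],[0,0,0],[0,0,0],[0,0,0]]}' 25
python3 -m pendant '{"offset":[[0,-0.03,0],[0,-0.1,0],[0,-0.2,0],[0,-0.4,0],[0,-0.6,0],[0,-0.6,0]],"turn":[[0,0,0],[0,0,0],[0,0,0],[0,0,0],[0,0,0],[0,0,0]]}' 25
python3 - <<'E'
from t4 import *
st();s=shot('scene'); P=cloud(s)
for y0 in(-.38,-.327):
    m=(P[...,2]>.25)&(P[...,2]<.32)&(abs(P[...,0]-.63)<.07)&(abs(P[...,1]-y0)<.024);Q=P[m];print(len(Q),np.percentile(Q,[2,50,98],axis=0).round(3).tolist())
boards(shot('top'))
for nm,x in(("-y",-1),("+y",1)): pass
q0=manip.get_obs()["joint_pos"]; psi=-60; d=np.array([*c(psi),0]); g=np.array([.513,-.138,.174])
W=[((.50,-.22,.43),rot((0,0,-1),(1,0,0))),((.62,-.15,.40),D(1,-5)),((.735,-.118,.30),D(1,-5)),((.735,-.118,.17),D(1,-5)),((.61,-.12,.17),D(1,0)),((.62,-.12,.36),D(1,0)),((.44,-.03,.36),G(psi,45)),(g-.1*d+[0,0,.08],G(psi)),(g,G(psi))]
track(q0,W,8); chain(W[:4])
E
```

```text
clock: 48.38
position: [0.6473, -0.3286, 0.275]
ee_rot: [-0.258, 0.256, -0.655, 0.663]
ft_force: [1.1, 0.3, 0.3]
grip_width: 0.25
clock: 49.12
position: [0.5574, -0.332, 0.3599]
ee_rot: [-0.255, 0.254, -0.657, 0.663]
ft_force: [0.8, 0.2, 0.1]
grip_width: 0.256
t49.1 p [ 0.5574 -0.332   0.3599] x [ 0.01 -1.   -0.  ] y [ 0.74  0.01 -0.67] q [-0.32 -0.21  0.95  1.91 -0.49  0.74 -0.62] F [0.8 0.2 0.1] g 0.256
307 [[0.575, -0.387, 0.257], [0.63, -0.38, 0.292], [0.673, -0.374, 0.305]]
579 [[0.586, -0.334, 0.251], [0.635, -0.328, 0.279], [0.683, -0.323, 0.304]]
[ 282  131   39   41 1260] [ 634.7 -119. ] [ 93.9 103.9] 80.2 z 0.1774
[ 0.5  -0.22  0.43] [-0.48  0.16  0.95  1.34 -0.13  1.71  0.45] err 0.000 0.000 maxstep 0.17 worst 0.000 ang 99
[ 0.62 -0.15  0.4 ] [-0.28  0.38  0.67  1.14 -0.23  1.7   1.81] err 0.000 0.000 maxstep 0.18 worst 0.000 ang 85
[ 0.74 -0.12  0.3 ] [-0.22  0.65  0.61  0.98 -0.36  1.61  1.76] err 0.000 0.000 maxstep 0.04 worst 0.000 ang 0
[ 0.74 -0.12  0.17] [-0.25  0.69  0.59  1.19 -0.37  1.36  1.79] err 0.000 0.000 maxstep 0.03 worst 0.000 ang 0
[ 0.61 -0.12  0.17] [-
[... 206 characters left out ...]
 -0.03  0.36] [-0.78 -0.28  0.12  2.02  0.81  1.55  1.34] err 0.000 0.000 maxstep 0.16 worst 0.000 ang 54
[ 0.46 -0.05  0.25] [-0.85  0.34  0.03  2.31  1.3   1.71  0.48] err 0.000 0.000 maxstep 0.12 worst 0.000 ang 45
[ 0.51 -0.14  0.17] [-0.7   0.56  0.14  2.3   1.49  1.52  0.29] err 0.000 0.000 maxstep 0.03 worst 0.000 ang 0
0 off [-0.276, -0.23, 0.038] turn [-0.415, -0.931, 0.408] rows>=4.6
0 off [-0.261, -0.175, 0.177] turn [-0.415, -0.931, 0.408] rows>=4.6
1 off [0.3, 0.075, 0.175] turn [0.0, -0.944, 0.0] rows>=4.0
1 off [0.339, 0.075, -0.074] turn [-0.0, -0.944, 0.0] rows>=4.0
2 off [0.21, 0.5, -0.559] turn [0.0, 0.0, 0.0] rows>=2.5
3 off [0.0, 0.65, 0.0] turn [0.0, 0.0, 0.0] rows>=2.1
```

```bash
python3 -m pendant '{"offset":[[-0.28,-0.23,0.04],[-0.28,-0.23,0.04],[-0.28,-0.23,0.04],[-0.28,-0.23,0.04],[-0.28,-0.23,0.04],[-0.28,-0.23,0.04],[-0.28,-0.23,0.04]],"turn":[[-0.05,-0.1,0.05],[-0.2,-0.45,0.2],[-0.415,-0.93,0.41],[-0.415,-0.93,0.41],[-0.415,-0.93,0.41],[-0.415,-0.93,0.41],[-0.415,-0.93,0.41]]}' 60 | sed -n 2p
python3 -m pendant '{"offset":[[-0.26,-0.175,0.18],[-0.26,-0.175,0.18],[-0.26,-0.175,0.18],[-0.26,-0.175,0.18],[-0.26,-0.175,0.18],[-0.26,-0.175,0.18]],"turn":[[-0.415,-0.93,0.41],[-0.415,-0.93,0.41],[-0.415,-0.93,0.41],[-0.415,-0.93,0.41],[-0.415,-0.93,0.41],[-0.415,-0.93,0.41]]}' 60 | sed -n 2p
python3 -m pendant '{"offset":[[0.3,0.075,0.175],[0.3,0.075,0.175],[0.3,0.075,0.175],[0.3,0.075,0.175],[0.3,0.075,0.175],[0.3,0.075,0.175]],"turn":[[0,-0.92,0],[0,-0.92,0],[0,-0.92,0],[0,-0.92,0],[0,-0.92,0],[0,-0.92,0]]}' 60 | sed -n 2p
python3 -m pendant '{"offset":[[0.34,0.075,-0.07],[0.34,0.075,-0.07],[0.34,0.075,-0.07],[0.34,0.075,-0.07],[0.34,0.075,-0.07],[0.34,0.075,-0.07]],"turn":[[0,-0.9,0],[0,-0.9,0],[0,-0.9,0],[0,-0.9,0],[0,-0.9,0],[0,-0.9,0]]}' 60 | sed -n 2p
python3 - <<'E'
from t4 import *
st(); boards(shot('wrist'))
chain([((.737,-.135,.28),D(1,-9)),((.737,-.135,.169),D(1,-9)),((.6105,-.12,.169),D(1,0))])
E
```

```text
position: [0.5297, -0.274, 0.3924]
position: [0.5012, -0.2188, 0.4289]
position: [0.5609, -0.1847, 0.4143]
position: [0.6215, -0.1509, 0.3995]
t52.4 p [ 0.6215 -0.1509  0.3995] x [0.16 0.99 0.  ] y [-0.    0.01 -1.  ] q [-0.34  0.41  0.78  1.13 -0.29  1.71  1.77] F [ 0.2  0.2 -0.2] g 0.601
[ 244  125   78   80 5969] [ 635.5 -117.4] [ 99.2 107.9] 80.7 z 0.1792
[ 115  340   45   44 1229] [ 950.7 -396. ] [ 55.3 127.5] 46.4 z -0.4542
0 off [0.166, 0.598, -0.559] turn [-0.002, 0.0, 0.006] rows>=2.7
1 off [0.0, 0.555, 0.0] turn [0.0, 0.0, 0.0] rows>=1.8
2 off [-0.025, 0.0, 0.636] turn [0.0, -0.2, 0.0] rows>=2.0
```

```bash
python3 -m pendant '{"offset":[[0.17,0.1,-0.56],[0.17,0.3,-0.56],[0.17,0.6,-0.56],[0.17,0.6,-0.56],[0.17,0.6,-0.56]],"turn":[[0,0,0],[0,0,0],[0,0,0],[0,0,0],[0,0,0]]}' 60 | sed -n 2p
python3 -m pendant '{"offset":[[0,0.2,0],[0,0.4,0],[0,0.5,0],[0,0.555,0],[0,0.555,0],[0,0.555,0]],"turn":[[0,0,0],[0,0,0],[0,0,0],[0,0,0],[0,0,0],[0,0,0]]}' 60
python3 - <<'E'
from t4 import *
chain([((.6105,-.12,.169),D(1,0))])
E
```

```text
position: [0.7373, -0.1344, 0.282]
clock: 53.78
position: [0.7381, -0.1342, 0.1727]
ee_rot: [-0.538, -0.461, 0.457, 0.538]
ft_force: [0.2, -0.2, 1.2]
grip_width: 0.602
0 off [-0.03, 0.017, 0.641] turn [0.004, -0.201, 0.005] rows>=2.1
```

```bash
python3 -m pendant '{"offset":[[0,0.018,0],[0,0.018,0],[0,0.018,0.06],[0,0.018,0.12],[-0.005,0.018,0.19],[-0.01,0.018,0.26],[-0.015,0.018,0.34],[-0.02,0.018,0.42],[-0.025,0.018,0.5],[-0.03,0.018,0.58],[-0.03,0.018,0.64],[-0.03,0.018,0.64]],"turn":[[0,0,0],[0,0,0],[0,0,0],[0,0,0],[0,-0.03,0],[0,-0.06,0],[0,-0.09,0],[0,-0.12,0],[0,-0.15,0],[0,-0.18,0],[0,-0.2,0],[0,-0.2,0]]}' 60
python3 - <<'E'
from t4 import *
st(); boards(shot('wrist')); boards(shot('top'))
chain([((.62,-.12,.36),D(1,0)),((.44,-.03,.36),G(-60,45))])
E
```

```text
clock: 55.28
position: [0.6104, -0.1198, 0.1691]
ee_rot: [0.5, 0.502, -0.498, -0.5]
ft_force: [-0.6, 0.3, -0.2]
grip_width: 0.604
t55.3 p [ 0.6104 -0.1198  0.1691] x [0. 1. 0.] y [ 0.  0. -1.] q [-0.43  0.43  0.73  1.59 -0.31  1.24  1.92] F [-0.6  0.3 -0.2] g 0.604
[  136     0   243   233 50015] [ 544.1 -118.7] [ 99.9 106. ] 90.0 z 0.1794
0 off [0.001, -0.478, -0.024] turn [0.002, -0.001, 0.003] rows>=1.5
0 off [0.0, -0.478, -0.023] turn [0.002, -0.001, 0.003] rows>=1.5
1 off [0.225, 0.0, 0.45] turn [-0.131, -0.316, 0.488] rows>=2.5
1 off [0.301, -0.146, 0.376] turn [-0.131, -0.316, 0.488] rows>=2.5
```

```bash
python3 -m pendant '{"offset":[[0,-0.02,-0.06],[0,-0.3,-0.06],[0,-0.6,-0.05],[0,-0.955,-0.05],[0,-0.955,-0.05],[0,-0.955,-0.05]],"turn":[[0,0,0],[0,0,0],[0,0,0],[0,0,0],[0,0,0],[0,0,0]]}' 50 | sed -n 2p
python3 -m pendant '{"offset":[[0.225,0,0.45],[0.225,0,0.45],[0.225,0,0.45],[0.225,0,0.45],[0.225,0,0.45]],"turn":[[-0.13,-0.316,0.488],[-0.13,-0.316,0.488],[-0.13,-0.316,0.488],[-0.13,-0.316,0.488],[-0.13,-0.316,0.488]]}' 50 | sed -n 2p
python3 -m pendant '{"offset":[[0.3,-0.146,0.376],[0.3,-0.146,0.376],[0.3,-0.146,0.376],[0.3,-0.146,0.376],[0.3,-0.146,0.376]],"turn":[[-0.13,-0.316,0.488],[-0.13,-0.316,0.488],[-0.13,-0.316,0.488],[-0.13,-0.316,0.488],[-0.13,-0.316,0.488]]}' 50 | sed -n 2p
python3 - <<'E'
from t4 import *
st(); boards(shot('top')); psi=-60; d=np.array([*c(psi),0]); g=np.array([.502,-.119,.174])+.019*d; print(g)
chain([(g-.09*d+[0,0,.08],G(psi)),(g-.09*d,G(psi)),(g,G(psi))])
E
```

```text
position: [0.6209, -0.1207, 0.3599]
position: [0.5307, -0.0755, 0.3588]
position: [0.4412, -0.0317, 0.359]
t57.4 p [ 0.4412 -0.0317  0.359 ] x [-0.35  0.62 -0.7 ] y [ 0.35 -0.61 -0.71] q [-1.03 -0.31  0.33  2.03  0.86  1.6   1.3 ] F [ 0.1 -0.1  0.3] g 0.5
[ 284  166   38   39 1395] [ 540.9 -119.8] [ 99.5 104.3] 90.0 z 0.1775
[ 0.5115     -0.13545448  0.174     ]
0 off [0.123, 0.248, -0.022] turn [-0.003, -0.004, 0.504] rows>=2.1
0 off [0.209, 0.182, -0.022] turn [-0.003, -0.004, 0.504] rows>=2.1
1 off [0.4, 0.0, -0.0] turn [0.0, 0.0, 0.0] rows>=1.3
2 off [0.0, 0.45, 0.0] turn [0.0, 0.0, 0.0] rows>=1.4
```

```bash
python3 -m pendant '{"offset":[[0.12,0.248,-0.02],[0.12,0.248,-0.02],[0.12,0.248,-0.02],[0.12,0.248,-0.02]],"turn":[[0,0,0.5],[0,0,0.5],[0,0,0.5],[0,0,0.5]]}' 50 | sed -n 2p
python3 -m pendant '{"offset":[[0.21,0.18,-0.02],[0.21,0.18,-0.02],[0.21,0.18,-0.02],[0.21,0.18,-0.02],[0.21,0.18,-0.02]],"turn":[[0,0,0.5],[0,0,0.5],[0,0,0.5],[0,0,0.5],[0,0,0.5]]}' 50 | sed -n 2p
python3 - <<'E'
from t4 import *
st(); psi=-60; d=np.array([*c(psi),0]); g=np.array([.512,-.1355,.1745])
chain([(g-.09*d,G(psi)),(g,G(psi))])
E
```

```text
position: [0.4542, -0.0453, 0.3076]
position: [0.4666, -0.0577, 0.2557]
t58.5 p [ 0.4666 -0.0577  0.2557] x [ 0.    0.02 -1.  ] y [ 0.49 -0.87 -0.01] q [-1.04  0.32  0.26  2.32  1.28  1.63  0.5 ] F [ 1.  -0.5  0.1] g 0.5
0 off [0.406, 0.006, 0.001] turn [-0.015, -0.011, 0.017] rows>=1.3
1 off [0.0, 0.45, 0.0] turn [0.0, 0.0, 0.0] rows>=1.4
```

```bash
python3 -m pendant '{"offset":[[0.2,0,0],[0.406,0,0],[0.406,0,0],[0.406,0.1,0],[0.406,0.2,0],[0.406,0.3,0],[0.406,0.4,0],[0.406,0.45,0],[0.406,0.455,0],[0.406,0.455,0]],"turn":[[-0.015,-0.01,0.017],[-0.015,-0.01,0.017],[-0.015,-0.01,0.017],[-0.015,-0.01,0.017],[-0.015,-0.01,0.017],[-0.015,-0.01,0.017],[-0.015,-0.01,0.017],[-0.015,-0.01,0.017],[-0.015,-0.01,0.017],[-0.015,-0.01,0.017]]}' 50
python3 - <<'E'
from t4 import *
st(); s=shot('wrist'); boards(shot('top'))
hsv=cv2.cvtColor(s[0],cv2.COLOR_RGB2HSV); m=cv2.inRange(hsv,(3,100,50),(18,255,230))>0
P=cloud(s); p,R=tool(); Q=(P-p)@R; k=m&(abs(Q[...,0])<.03)&(Q[...,1]>-.04)&(Q[...,1]<.06)&(abs(Q[...,2])<.06); print(k.sum(),np.percentile(Q[k],[2,50,98],axis=0).round(4) if k.any() else '')
E
```

```text
clock: 59.8
position: [0.5114, -0.1351, 0.1737]
ee_rot: [0.683, 0.184, -0.682, 0.183]
ft_force: [0.1, 0.2, -0.7]
grip_width: 0.498
t59.8 p [ 0.5114 -0.1351  0.1737] x [ 0.  0. -1.] y [ 0.5  -0.87 -0.  ] q [-0.9   0.58  0.34  2.32  1.44  1.42  0.28] F [ 0.1  0.2 -0.7] g 0.498
[ 284  166   38   39 1161] [ 542.1 -120.3] [ 99.3 104.4] 88.4 z 0.1775
1672 [[-0.023  -0.0392  0.0036]
 [-0.0024 -0.0184  0.0166]
 [ 0.0015  0.0139  0.0361]]
```

Positioned as before; grip and lift.

```bash
python3 -m pendant '{"offset":[[-0.003,0,0],[-0.003,0,0],[-0.003,0,0],[-0.003,0,0],[-0.003,0,0],[-0.003,0,0]],"turn":[[0,0,0],[0,0,0],[0,0,0],[0,0,0],[0,0,0],[0,0,0]]}' 0 50
python3 -m pendant '{"offset":[[-0.05,0,0],[-0.15,-0.02,0],[-0.3,-0.05,0],[-0.5,-0.1,0],[-0.7,-0.15,0],[-0.9,-0.2,0],[-0.9,-0.2,0],[-0.9,-0.2,0]],"turn":[[0,0,0],[0,0,0],[0,0,0],[0,0,0],[0,0,0],[0,0,0],[0,0,0],[0,0,0]]}' 0
cat > gC.py <<'E'
from t4 import *
Rg=Ro.from_quat([0.683,0.184,-0.682,0.183]).as_matrix(); pg=(.5114,-.1349,.174)
PC=lambda dz,slot=.052,**k:placing(Rg,pg,0.0,(.542,-.119,.174),slot,dz,**k)
E
python3 - <<'E'
from gC import *
st(); boards(shot('top')); q=manip.get_obs()["joint_pos"]
W=[((.43,-.10,.43),rot((.15,-.88,-.47),(.2,.51,-.84))),((.43,-.10,.44),rot((-.07,-.55,-.83),(.72,.55,-.43))),((.48,-.12,.44),rot((0,-.12,-.99),(1,0,0))),((.56,-.20,.44),rot((.38,.12,-.92),(.69,-.7,.19))),PC(.13),PC(0)]
print(PC(0)); track(q,W,8); chain(W)
E
```

```text
clock: 60.65
position: [0.5115, -0.1349, 0.1741]
ee_rot: [0.683, 0.184, -0.683, 0.183]
ft_force: [0.2, 2.3, 0.9]
grip_width: 0.089
clock: 61.65
position: [0.4909, -0.101, 0.3534]
ee_rot: [0.683, 0.184, -0.683, 0.183]
ft_force: [-0.2, 0.2, -0.7]
grip_width: 0.086
t61.6 p [ 0.4909 -0.101   0.3534] x [ 0.  0. -1.] y [ 0.5  -0.87 -0.  ] q [-1.02  0.06  0.36  2.32  1.46  1.65  0.76] F [-0.2  0.2 -0.7] g 0.086
[ 274  155   45   46 1612] [ 561.9 -102.7] [118.2 124.4] 89.6 z 0.3567
(array([ 0.64476353, -0.27410963,  0.2756    ]), array([[ 1.04832991e-02,  8.65117144e-01,  5.01460295e-01],
       [-9.99944550e-01,  9.57081014e-03,  4.39286206e-03],
       [-9.99041001e-04, -5.01478541e-01,  8.65169507e-01]]))
[ 0.43 -0.1   0.43] [-1.02 -0.14  0.39  1.93  1.02  1.87  0.84] err 0.000 0.000 maxstep 0.06 worst 0.000 ang 40
[ 0.43 -0.1   0.44] [-0.9  -0.11  0.55  1.62  0.6   1.87  0.49] err 0.000 0.000 maxstep 0.05 worst 0.000 ang 47
[ 0.48 -0.12  0.44] [-0.73 -0.06  0.77  1.46  0.16  1.72  0.06] err 0.000 0.000 maxstep 0.06 worst 0.000 ang 50
[ 0.56 -0.2   0.44] [-0.58 -0.07  0.95  1.51 -0.2   1.36 -0.36] err 0.000 0.000 maxstep 0.06 worst 0.000 ang 52
[ 0.64 -0.27  0.41] [-0.57 -0.27  1.    1.94 -0.57  0.47 -0.63] err 0.000 0.000 maxstep 0.13 worst 0.000 ang 56
[ 0.64 -0.27  0.28] [-0.79 -0.12  1.33  2.12 -1.26  0.39  0.07] err 0.006 0.016 maxstep 0.38 worst 0.006 ang 0
0 off [-0.384, -0.157, 0.261] turn [0.529, 0.464, -0.544] rows>=3.7
1 off [-0.042, -0.023, -0.012] turn [0.553, 0.766, -0.426] rows>=4.4
2 off [0.124, 0.038, -0.236] turn [0.528, 0.938, -0.31] rows>=4.7
3 off [0.4, 0.048, -0.397] turn [0.482, 0.978, -0.356] rows>=4.8
4 off [0.518, 0.274, -0.058] turn [0.73, 0.908, -0.456] rows>=5.3
5 off [0.001, 0.326, -0.562] turn [0.0, 0.0, 0.0] rows>=2.1
```

```bash
python3 -m pendant '{"offset":[[-0.1,-0.04,0.07],[-0.2,-0.08,0.13],[-0.3,-0.12,0.2],[-0.38,-0.157,0.26],[-0.38,-0.157,0.26],[-0.38,-0.157,0.26]],"turn":[[0.13,0.12,-0.14],[0.26,0.23,-0.27],[0.4,0.35,-0.41],[0.53,0.464,-0.544],[0.53,0.464,-0.544],[0.53,0.464,-0.544]]}' | sed -n 2p
python3 -m pendant '{"offset":[[-0.01,-0.01,0],[-0.02,-0.01,-0.01],[-0.03,-0.02,-0.01],[-0.04,-0.023,-0.012],[-0.04,-0.023,-0.012],[-0.04,-0.023,-0.012]],"turn":[[0.14,0.19,-0.11],[0.28,0.38,-0.21],[0.41,0.57,-0.32],[0.553,0.766,-0.426],[0.553,0.766,-0.426],[0.553,0.766,-0.426]]}' | sed -n 2p
python3 -m pendant '{"offset":[[0.03,0.01,-0.06],[0.06,0.02,-0.12],[0.09,0.03,-0.18],[0.124,0.038,-0.236],[0.124,0.038,-0.236],[0.124,0.038,-0.236]],"turn":[[0.13,0.23,-0.08],[0.26,0.46,-0.16],[0.4,0.7,-0.24],[0.528,0.938,-0.31],[0.528,0.938,-0.31],[0.528,0.938,-0.31]]}' | sed -n 2p
python3 - <<'E'
from gC import *
st(); q=manip.get_obs()["joint_pos"]
# reach of the final pose by branch, started near the present joints
rng=np.random.default_rng(0); S=[]
for _ in range(40):
    a,ep,er=ik(PC(0)[0],PC(0)[1],np.clip(q+rng.normal(0,.6,7),lo,hi),L,.003)
    if ep<.002 and er<.008: S.append(a)
S.sort(key=lambda a:abs(a-q).max())
for a in S[:5]: print(a.round(2))
for name,W in (("via -y",[((.56,-.33,.44),rot((.38,.12,-.92),(.69,-.7,.19))),PC(.13,slot=-.03),PC(.13),PC(0)]),("direct",[((.56,-.2,.44),rot((.38,.12,-.92),(.69,-.7,.19))),PC(.13),PC(0)]),("far x",[((.62,-.24,.42),rot((.3,.05,-.92),(.69,-.7,.19))),PC(.13),PC(0)])): print(name); track(q,W,8)
E
```

```text
position: [0.4302, -0.1, 0.4282]
position: [0.4299, -0.1, 0.4368]
position: [0.4792, -0.1204, 0.4356]
t64.0 p [ 0.4792 -0.1204  0.4356] x [ 1.    0.   -0.01] y [-0.01 -0.13 -0.99] q [-0.74 -0.05  0.78  1.46  0.16  1.72  0.07] F [-0.8  0.3 -0.2] g 0.086
[ 1.67  0.2  -1.15  2.03 -1.26  0.37  0.12]
[ 1.67  0.2  -1.15  2.03 -1.26  0.37  0.12]
[ 1.67  0.2  -1.15  2.03 -1.26  0.37  0.12]
[ 1.67  0.2  -1.15  2.03 -1.26  0.37  0.12]
[ 1.67  0.2  -1.15  2.03 -1.26  0.37  0.12]
via -y
[ 0.56 -0.33  0.44] [-0.2   0.25  1.06  1.33 -0.59  1.5   0.05] err 0.000 0.000 maxstep 0.11 worst 0.000 ang 52
[ 0.65 -0.36  0.41] [-0.29  0.04  1.04  1.82 -1.12  0.75 -0.17] err 0.000 0.000 maxstep 0.11 worst 0.000 ang 56
[ 0.64 -0.27  0.41] [-0.29 -0.17  0.79  1.94 -0.8   0.52 -0.46] err 0.000 0.000 maxstep 0.04 worst 0.000 ang 0
[ 0.64 -0.27  0.28] [-0.79 -0.12  1.33  2.12 -1.26  0.39  0.07] err 0.006 0.016 maxstep 0.19 worst 0.006 ang 0
direct
[ 0.56 -0.2   0.44] [-0.58 -0.07  0.96  1.51 -0.2   1.36 -0.36] err 0.000 0.000 maxstep 0.06 worst 0.000 ang 52
[ 0.64 -0.27  0.41] [-0.57 -0.27  1.01  1.94 -0.57  0.47 -0.63] err 0.000 0.000 maxstep 0.13 worst 0.000 ang 56
[ 0.64 -0.27  0.28] [-0.79 -0.12  1.33  2.12 -1.26  0.39  0.07] err 0.006 0.016 maxstep 0.38 worst 0.006 ang 0
far x
[ 0.62 -0.24  0.42] [-0.39  0.25  0.98  1.33 -0.42  1.43 -0.21] err 0.000 0.000 maxstep 0.08 worst 0.000 ang 50
[ 0.64 -0.27  0.41] [-0.46 -0.22  0.93  1.94 -0.69  0.49 -0.54] err 0.000 0.000 maxstep 0.14 worst 0.000 ang 60
[ 0.64 -0.27  0.28] [-0.79 -0.12  1.33  2.12 -1.26  0.39  0.07] err 0.006 0.016 maxstep 0.23 worst 0.006 ang 0
```

```bash
cat >> gC.py <<'E'
def PCb(dz,beta,slot=.052):
    "as PC, but board turned in its plane by beta deg about its centre (tool steeper)"
    p,T=PC(dz,slot); ey=np.array([-np.sin(RY),np.cos(RY),0]); cen=np.array([*RACK,0])+ey*slot+[0,0,.245+dz]
    B=Ro.from_rotvec(ey*np.radians(beta)).as_matrix(); return cen+B@(p-cen),B@T
E
python3 - <<'E'
from gC import *
q=manip.get_obs()["joint_pos"]
for b in(4,7,10):
    print(b,PCb(0,b)[1][:,1].round(2)); track(q,[((.56,-.2,.44),rot((.38,.12,-.92),(.69,-.7,.19))),PCb(.13,b),PCb(.0,b)],8)
E
```

```text
4 [ 0.83  0.01 -0.56]
[ 0.56 -0.2   0.44] [-0.58 -0.07  0.96  1.51 -0.2   1.36 -0.36] err 0.000 0.000 maxstep 0.06 worst 0.000 ang 52
[ 0.65 -0.27  0.4 ] [-0.52 -0.21  0.98  1.89 -0.52  0.55 -0.71] err 0.000 0.000 maxstep 0.11 worst 0.000 ang 54
[ 0.65 -0.27  0.27] [ 0.37  0.05  0.19  2.03 -1.26  0.49 -0.01] err 0.000 0.001 maxstep 1.14 worst 0.000 ang 0
7 [ 0.8   0.01 -0.6 ]
[ 0.56 -0.2   0.44] [-0.58 -0.07  0.96  1.51 -0.2   1.36 -0.36] err 0.000 0.000 maxstep 0.06 worst 0.000 ang 52
[ 0.65 -0.27  0.4 ] [-0.51 -0.17  0.97  1.84 -0.49  0.61 -0.76] err 0.000 0.000 maxstep 0.10 worst 0.000 ang 52
[ 0.65 -0.27  0.27] [-0.65  0.08  1.25  2.03 -1.2   0.57 -0.1 ] err 0.000 0.000 maxstep 0.17 worst 0.000 ang 0
10 [ 0.76  0.01 -0.64]
[ 0.56 -0.2   0.44] [-0.58 -0.07  0.96  1.51 -0.2   1.36 -0.36] err 0.000 0.000 maxstep 0.06 worst 0.000 ang 52
[ 0.65 -0.27  0.4 ] [-0.5  -0.13  0.97  1.8  -0.46  0.68 -0.81] err 0.000 0.000 maxstep 0.09 worst 0.000 ang 51
[ 0.65 -0.27  0.27] [-0.52  0.08  1.1   1.99 -1.05  0.58 -0.25] err 0.000 0.000 maxstep 0.10 worst 0.000 ang 0
```

```bash
sed -i 's/return cen+B@(p-cen),B@T/return cen+B@(p-cen)+[.0065,0,0],B@T/' gC.py
python3 -m pendant '{"offset":[[0.13,0.02,-0.13],[0.27,0.03,-0.26],[0.4,0.048,-0.4],[0.4,0.048,-0.4],[0.4,0.048,-0.4],[0.4,0.048,-0.4]],"turn":[[0.12,0.25,-0.09],[0.24,0.5,-0.18],[0.36,0.75,-0.27],[0.48,0.978,-0.356],[0.48,0.978,-0.356],[0.48,0.978,-0.356]]}' | sed -n 2p
python3 - <<'E'
from gC import *
st(); chain([PCb(.13,7),PCb(.008,7)]); track(manip.get_obs()["joint_pos"],[PCb(.13,7),PCb(0,7)],8)
E
```

```text
position: [0.5584, -0.1997, 0.4344]
t64.7 p [ 0.5584 -0.1997  0.4344] x [ 0.7  -0.69  0.19] y [ 0.37  0.11 -0.92] q [-0.6  -0.06  0.98  1.51 -0.2   1.36 -0.35] F [ 0.3  0.2 -0.9] g 0.087
0 off [0.563, 0.278, -0.02] turn [0.598, 0.942, -0.401] rows>=5.0
1 off [0.0, 0.368, -0.487] turn [0.0, 0.0, 0.0] rows>=2.0
[ 0.65 -0.27  0.4 ] [-0.53 -0.15  0.99  1.83 -0.51  0.61 -0.75] err 0.000 0.000 maxstep 0.10 worst 0.000 ang 53
[ 0.65 -0.27  0.27] [-0.59  0.1   1.2   2.02 -1.22  0.58 -0.09] err 0.000 0.000 maxstep 0.14 worst 0.000 ang 0
```

```bash
python3 -m pendant '{"offset":[[0.14,0.07,0],[0.28,0.14,-0.01],[0.42,0.21,-0.015],[0.563,0.278,-0.02],[0.563,0.278,-0.02],[0.563,0.278,-0.02],[0.563,0.278,-0.02],[0.563,0.278,-0.02]],"turn":[[0.15,0.24,-0.1],[0.3,0.47,-0.2],[0.45,0.7,-0.3],[0.598,0.942,-0.4],[0.598,0.942,-0.4],[0.598,0.942,-0.4],[0.598,0.942,-0.4],[0.598,0.942,-0.4]]}' | sed -n 2p
python3 - <<'E'
from gC import *
st(); chain([PCb(.13,7),PCb(.008,7)])
s=shot('scene');P=cloud(s);m=(P[...,2]>.26)&(P[...,2]<.42)&(abs(P[...,0]-.63)<.06)&(P[...,1]<-.24)&(P[...,1]>-.30);Q=P[m];print(len(Q),np.percentile(Q,[2,50,98],axis=0).round(3).tolist())
E
```

```text
position: [0.6555, -0.274, 0.4041]
t65.7 p [ 0.6555 -0.274   0.4041] x [ 0.01 -1.    0.  ] y [ 0.8   0.01 -0.6 ] q [-0.55 -0.15  1.02  1.83 -0.51  0.62 -0.75] F [-0.5 -1.1 -0.9] g 0.084
0 off [0.001, -0.0, -0.005] turn [0.001, 0.006, -0.002] rows>=0.0
1 off [0.0, 0.368, -0.487] turn [0.0, 0.0, 0.0] rows>=2.0
1118 [[0.586, -0.278, 0.324], [0.64, -0.273, 0.372], [0.685, -0.264, 0.417]]
```

```bash
python3 -m pendant '{"offset":[[0,0.08,-0.11],[0,0.16,-0.21],[0,0.22,-0.29],[0,0.25,-0.33],[0,0.28,-0.37],[0,0.31,-0.41],[0,0.34,-0.45],[0,0.368,-0.487],[0,0.368,-0.487]],"turn":[[0,0,0],[0,0,0],[0,0,0],[0,0,0],[0,0,0],[0,0,0],[0,0,0],[0,0,0],[0,0,0]]}'
python3 - <<'E'
from gC import *
st(); chain([PCb(.004,7)]); chain([PCb(.0,7)])
E
```

```text
clock: 66.88
position: [0.6554, -0.2743, 0.2815]
ee_rot: [-0.228, 0.223, -0.666, 0.674]
ft_force: [0.1, -0.3, -1.3]
grip_width: 0.09
t66.9 p [ 0.6554 -0.2743  0.2815] x [ 0.01 -1.    0.  ] y [ 0.8   0.01 -0.6 ] q [-0.66  0.1   1.27  2.   -1.18  0.59 -0.13] F [ 0.1 -0.3 -1.3] g 0.09
0 off [-0.001, 0.01, -0.018] turn [0.003, 0.007, -0.001] rows>=0.1
0 off [-0.001, 0.023, -0.034] turn [0.003, 0.007, -0.001] rows>=0.1
```

```bash
python3 -m pendant '{"offset":[[0,0.006,-0.01],[0,0.012,-0.018],[0,0.018,-0.026],[0,0.018,-0.026]],"turn":[[0,0,0],[0,0,0],[0,0,0],[0,0,0]]}'
python3 -m pendant '{"offset":[[0,0.006,-0.008],[0,0.01,-0.014],[0,0.01,-0.014]],"turn":[[0,0,0],[0,0,0],[0,0,0]]}'
python3 - <<'E'
from gC import *
st(); chain([PCb(.0,3)])
E
```

```text
clock: 67.38
position: [0.6563, -0.2755, 0.2782]
ee_rot: [-0.227, 0.221, -0.667, 0.675]
ft_force: [-1.9, -0.4, 10.3]
grip_width: 0.091
clock: 67.75
position: [0.6575, -0.2768, 0.2777]
ee_rot: [-0.225, 0.22, -0.668, 0.675]
ft_force: [2.7, -1.4, 6.6]
grip_width: 0.085
t67.8 p [ 0.6575 -0.2768  0.2777] x [ 0.01 -1.    0.  ] y [ 0.8   0.01 -0.6 ] q [-0.6   0.11  1.21  2.01 -1.23  0.59 -0.08] F [ 2.7 -1.4  6.6] g 0.085
0 off [-0.014, -0.01, -0.026] turn [0.08, 0.007, 0.003] rows>=0.3
```

```bash
python3 -m pendant '{"offset":[[-0.003,-0.005,-0.006],[-0.006,-0.01,-0.012],[-0.008,-0.01,-0.018],[-0.01,-0.01,-0.022],[-0.01,-0.01,-0.022]],"turn":[[0.02,0,0],[0.04,0,0],[0.06,0,0],[0.08,0,0],[0.08,0,0]]}'
python3 -m pendant '{"offset":[[0,0,0],[0,0,0],[0,0,0],[0,0,0]],"turn":[[0,0,0],[0,0,0],[0,0,0],[0,0,0]]}' 25
python3 -m pendant '{"offset":[[0,-0.03,0],[0,-0.1,0],[0,-0.2,0],[0,-0.4,0],[0,-0.6,0],[0,-0.6,0],[0,-0.6,0]],"turn":[[0,0,0],[0,0,0],[0,0,0],[0,0,0],[0,0,0],[0,0,0],[0,0,0]]}' 25
python3 - <<'E'
from t4 import *
st();s=shot('scene'); P=cloud(s)
for y0 in(-.38,-.327,-.276):
    m=(P[...,2]>.24)&(P[...,2]<.33)&(abs(P[...,0]-.63)<.07)&(abs(P[...,1]-y0)<.024);Q=P[m];print(len(Q),np.percentile(Q,[2,50,98],axis=0).round(3).tolist())
a=cv2.resize(s[0][60:230,60:330],None,fx=2.9,fy=2.9,interpolation=cv2.INTER_CUBIC); cv2.imwrite("pics/s20.png",a[:,:,::-1])
boards(shot('top','top20.png'))
E
```

```text
clock: 68.38
position: [0.6537, -0.276, 0.2774]
ee_rot: [-0.21, 0.203, -0.673, 0.68]
ft_force: [-0.2, -1.4, 5.4]
grip_width: 0.085
clock: 68.88
position: [0.6541, -0.2749, 0.2772]
ee_rot: [-0.211, 0.203, -0.672, 0.68]
ft_force: [-0.0, -0.6, -0.6]
grip_width: 0.25
clock: 69.75
position: [0.5549, -0.2754, 0.3442]
ee_rot: [-0.21, 0.203, -0.672, 0.68]
ft_force: [-0.4, 0.2, -0.1]
grip_width: 0.246
t69.8 p [ 0.5549 -0.2754  0.3442] x [ 0.01 -1.    0.01] y [ 0.83  0.01 -0.56] q [ 0.27 -0.21  0.37  2.1  -0.91  0.61 -0.29] F [-0.4  0.2 -0.1] g 0.246
311 [[0.577, -0.387, 0.249], [0.631, -0.38, 0.291], [0.673, -0.375, 0.304]]
383 [[0.585, -0.333, 0.246], [0.647, -0.328, 0.288], [0.683, -0.322, 0.305]]
702 [[0.584, -0.282, 0.242], [0.634, -0.276, 0.274], [0.681, -0.271, 0.304]]
```

View pics/s20.png

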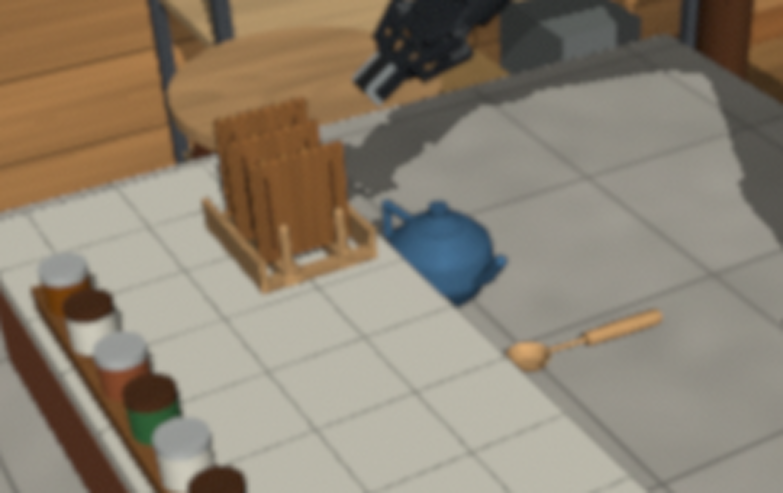

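```bash
python3 -m pendant '{"offset":[[0,-0.3,0.2],[0,-0.6,0.4],[0,-0.6,0.4],[0,-0.6,0.4],[0,-0.6,0.4]],"turn":[[0,0,0],[0,0,0],[0,0,0],[0,0,0],[0,0,0]]}' 25
python3 - <<'E'
from t4 import *
st();s=shot('top','top21.png'); z=np.load("pics/top0.npz"); a=z[z.files[0]]; d=np.abs(a.astype(int)-s[0]).max(2)
cv2.imwrite("pics/cmp.png",np.hstack([a,s[0]])[:,:,::-1][::1,::1] if 0 else s[0][:,:,::-1])
P=cloud(s); m=(P[...,2]>.03)&(P[...,2]<.16)&(P[...,0]<.524)&(P[...,0]>.38)&(P[...,1]>0.03)&(P[...,1]<.3);Q=P[m];print("door/handle",len(Q),Q.min(0) if len(Q) else '')
for nm,(u,v) in dict(teapot=(391,234),ladle=(140,274),jar=(119,230),bowl=(132,158),cup=(149,123),spoon=(327,265)).items(): print(nm,d[v-12:v+12,u-12:u+12].mean().round(1))
E
```

```text
clock: 70.47
position: [0.5012, -0.2744, 0.4738]
ee_rot: [-0.212, 0.205, -0.67, 0.681]
ft_force: [0.6, 0.1, -0.1]
grip_width: 0.253
t70.5 p [ 0.5012 -0.2744  0.4738] x [ 0.02 -1.    0.  ] y [ 0.83  0.01 -0.56] q [ 0.38 -0.36  0.29  1.94 -0.64  0.85 -0.6 ] F [ 0.6  0.1 -0.1] g 0.253
door/handle 65 [0.49745101 0.24290999 0.03732695]
teapot 28.6
ladle 4.0
jar 3.7
bowl 3.1
cup 2.4
spoon 4.0
```

View pics/top21.png

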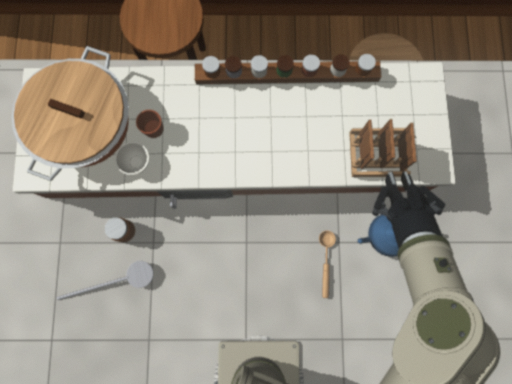

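```bash
python3 -c "
from h import *
print(manip.hand_in()); st()"
```

```text
the job is handed in; nothing more can be done
None
the job is handed in; nothing more can be done
```

The firebox door is shut and all three boards are standing upright in the plate rack, one to a slot. I handed the job in at about 70 s on the robot's clock. I shut the door first, then slid each board over the edge, pinched it there and stood it in its slot.

**Boards:** the last depth readings put all three tops level at z ≈ 0.304 m, where a board on the rails should reach 0.30 m. They sit at y ≈ -0.380, -0.328 and -0.276 m, which matches the slots. Each board touched the rails with 7 to 17 N before I let go.

**Third board:** the arm could not reach the last pose quite square, so this board went in about 7° off level in its own plane. I turned it most of the way back before release, and it reads level with the others.

**Door:** it went home against the stop at about 7 N. The handle now reads 33 mm in front of the hearth edge, against the 35 mm given, so the door is shut.

**Other objects:**
- Ladle, jar, bowl, cup and spoon look unchanged between the first and last top views.
- The teapot was hidden by the arm in the last top view, so that comparison failed. The last scene picture shows it where it was.

**Disagreements:**
- While I slid the second board, the fingers rode slightly up onto its edge. I backed off and pushed again.
- The cameras differed by 1 to 4 mm on where the rack stands. All three boards still went in without catching.

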